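# Pack the last sample cassette and clamp the transport case shut

### The arm

A 6-joint arm with a two-finger parallel gripper is mounted at the origin on the work surface. World frame = base frame: x ahead of the robot, y to its left, z up, the work surface at z = 0. Lengths are in m, angles in rad, forces in N, time in s.
With the tool pointing down it reaches from about 0.35 to 0.775 m from the base axis. Payload 5.5 kg.
Tool frame: the origin (TCP) lies on the centre line of the jaws, within the pads' length; the fingertips stand 11 mm ahead of it and the grasp point (between the pads) lies 8 mm behind it (env.tip_reach is the distance from the TCP to the fingertips, in m); z points along the fingers, x is the direction in which the jaws open and shut, and the axes are right-handed (so a half turn about z gives the same grasp; the last joint's range is limited). The gripper opens to 85 mm and grips with 20 to 120 N. Pads are 22 mm wide; open, the fingers measure 114 mm over their backs; the gripper's body (76 mm by 85 mm) begins 54 mm behind the grasp point. The pads swing forward as they close: fully open they stand 13 mm farther back than shut.
Start: joints at [-1.339, 0.313, 0.046, 1.304, 0, 1.431], TCP at [0.209, -0.536, 0.242] pointing down, gripper open.
Joint ranges: [-2.76, 2.76], [-0.86, 1.69], [-1.03, 1.26], [-2.2, 2.34], [-1.47, 1.5], [-3.14, 3.14]. Speed limits (rad/s): [2.57, 2.57, 3.14, 3.14, 3.14, 3.14].

### API

Orientations are given as a unit quaternion [w, x, y, z].
In Python, from workcell import env gives the robot as it stands.
- The arm moves only by the tool carry_out, never from a script. Its argument "moves" is one flat list of numbers, 7 for each row, row after row: the gripper command: -1 is shut, 1 is fully open, values between are in proportion, then the shift along the tool's x, y, z in m, then the turn, a rotation vector about the tool's x, y, z in degrees. A call has exactly 5 rows; each row shifts and turns the pose as measured when the row begins, along the tool's axes as they then stand; what a row does not reach is not made up. A row lasts 1/8 s, in which the tool goes at most 62.5 mm and 10.7 degrees, less where a joint would pass 70% of its speed; a pose out of reach is approached as far as the arm can. A call is refused whole if a number of a shift passes 0.0625 or a number of a turn 10.7, either way. A call with a gripper value outside its range is refused whole. The fingers move at their own pace and stop on an object; "squeeze" is the grip in N (left out, the last holds). Time passes only in rows, so rows that do not move let the fingers close, or fill a call up. It gives the time, the measured TCP pose, the force and the opening at its end, in the units of the state.
- env.get_state(): the state, without advancing time (a new reading comes with each control period).
- env.read_camera(name): name is "side" or "top"; returns the picture (384x512x3 uint8, red, green, blue); there is no depth.
- env.calibration(name): a dict with "camera_matrix" (3x3 intrinsics, pixels), "k1" (the pictures are not rectified: a ray, as slopes to the right and down, at radius r is drawn at 1 + k1 r^2 times it, then the intrinsics apply), "rvec" (rotation vector, rad) and "tvec" (3), from world to camera coordinates, as OpenCV has them. Camera axes: x right, y down, z forward; pixel columns grow to the right and rows downward; lengths in m; the calibration is good to about 2 mm. A picture is of the moment at which its call begins. calibration takes no time and is no camera call.
- env.hand_in(): hands the job in, once; it reports no verdict.
The state is a dict: "clock": time; "joint_pos": joint angles; "qvel": joint speeds; "tau": joint torques, N m; "tcp_pos": TCP position; "orientation": TCP orientation; "wrist_force": force on the tool from outside, world axes, zero at the start; "ft_torque": the same for the moment, N m; "finger_gap": finger opening in m.
Only numpy, scipy, OpenCV 4.12 (cv2) and the standard library are available. Lean on these libraries where they do the work, as an engineer would, in place of code of your own. Each camera call takes 0.05 s, during which the arm holds its last target. There are 200 camera calls.

### The job

Take the sample cassette from the sloping viewing stand and lay it flat and squarely on top of the pile of three in the open aluminium transport case, then let go of it and close the lid. After that hook the latch's wire loop over the keeper on the lid and push the latch lever down against the case until it snaps over centre and the lid is clamped. Do not shift the packed pile or the other things on the bench.

Things in the scene. Friction and masses are not known exactly. Their poses are not given: they have to be found in the camera images.
- case: Fixed aluminium transport case with an open top and a hinged lid. Origin: centre of its underside on the bench; z up; its -x side is the front, which carries the latch, its +x side carries the lid's hinge. Body 134 mm (x) by 126 mm (y) by 113 mm high, walls 5 mm, inner floor 24 mm above the bench. With the lid shut it is 153 mm high. It stands left or right on the bench.
- stand: Fixed viewing stand: a light panel 160 mm by 160 mm sloping 32 degrees, low edge on its -x side (towards the robot), high edge about 103 mm up on its +x side. Origin: centre of its foot on the bench, z up. A stop ledge 9 mm high runs along the low edge, at x = -68 mm, 20 mm above the bench; the panel is bare beside and above the cassette. It stands on the side where the case does not.
- cassette: The loose sample cassette to be packed: flat closed plastic box 100 mm (x) by 60 mm (y) by 20 mm (z), 0.12 kg nominal, grey with a white top. Origin: centre of its underside; z points out of its top. At the start it lies on the sloping panel, so its z axis leans 32 degrees towards the stand's low side, its short end against the ledge, its x axis up the slope.
- packed1: Lowest of the three loose cassettes already in the case, same form as the cassette, its long x axis roughly along the case's y axis. Origin: centre of its underside, on the case's floor.
- packed2: Middle packed cassette, as packed1, 20 mm higher.
- packed3: Top packed cassette, as packed1, 40 mm higher; its upper face is 84 mm above the bench, 29 mm below the case's rim. About 30 mm are free between its long sides and the case's front and back walls, about 8 mm at its ends.
- lid (a joint): Angle of the lid about its hinge, rad: 0 shut, about 1.6 to 1.85 at the start (standing upright or leaning back), at most 2.0. A stiff friction hinge: the lid stays where it is left; 2 to 4 N near its free edge moves it. The lid is a shell 134 by 126 by 40 mm, 0.35 kg, with a black pad inside.
- lid_hinge (a point): Middle of the lid's hinge line: at the case's back (x = +67 mm in the case's frame), 113.5 mm above the bench; the line runs along the case's y axis.
- lid_edge (a point): Middle of the lid's free top edge, on its outer face: 134 mm from the hinge along the lid and 40 mm out from the lid's rim plane. The outer face is flat between the hinge side and this edge.
- lever (a joint): Angle of the latch lever about its pivot, rad: 0 when it lies flat along the case's front, pointing down (closed); grows as its tip swings out and up; 1.57 points straight out, about 2.1 to 2.6 at the start, at most 2.8. Light friction keeps it where it is left. With the loop hooked it runs against the loop's spring from about 1.2 down to 0.2, some 3 N at the tip at most, and then snaps to 0 by itself.
- lever_pivot (a point): The lever's pivot: 24 mm in front of the case's front wall, 85 mm above the bench; the axis is parallel to the case's y axis.
- lever_tip (a point): Outer end of the lever, on its outer face, 58 mm from the pivot. The lever is a steel plate 28 mm wide with a small out-turned lip at its end, 62 mm from the pivot.
- bail_pivot (a point): Where the wire loop is pivoted on the lever: 16 mm from the lever's pivot along the lever.
- bail (a joint): Angle of the wire loop relative to the lever, rad. lever + bail is the loop's lean: 0 when the loop stands straight up from its pivot, positive when it leans towards the case, negative when it leans away from it; about -0.45 to -1.25 at the start. Light friction keeps the loop where it is left.
- loop: The latch's steel wire loop (5 mm wire), sprung along its length: a crossbar with two side arms, 40 mm between the arms' centres (45 mm over the outsides), whose rod stands 4.5 mm out past each arm with round ends (54 mm over all); the arms run 61.5 mm from the loop's pivot to the crossbar and pass either side of the lever. Origin: on the loop's pivot; z points along the arms to the crossbar, y along the crossbar. Its spring (5 N/mm) lets it stretch up to 12 mm.
- bar (a point): Middle of the loop's crossbar (wire centre), 61.5 mm from the loop's pivot.
- keeper (a point): Where the middle of the crossbar lies when hooked and clamped, in the keeper on the lid's front: a steel ledge 30 mm wide with an upturned lip, open at the top. Axes as the lid's (the case's, when shut). With the lid shut it is 13 mm in front of the case's front wall and 135 mm above the bench. The slot between lid and lip is 15.5 mm wide; the lip's top is 5.5 mm above this point and its outer face 5.5 mm further out.
- wash_bottle: Loose bottle, 52 mm diameter, 160 mm tall; origin under its centre. Leave alone.
- mouse: Loose computer mouse, 105 by 60 by 32 mm; origin under its centre. Leave alone.
- objective: Loose black lens barrel standing upright, 38 mm diameter, 58 mm tall; origin under its centre. Leave alone.
- dish: Loose clear round dish, 68 mm diameter, 28 mm tall; origin under its centre. Leave alone.
- screwdriver: Loose screwdriver about 180 mm long lying on the bench. Leave alone.
- spacer: Loose aluminium ring, 72 mm diameter, 12 mm tall; origin under its centre. Leave alone.
Not all that is in view belongs to the job. What is shaped like the cassette but yellow is not meant. Leave any yellow look-alike of the case alone.

How it is judged:
By the outcome, as a careful person would: the job done as asked, in the order asked, and still so for the second after the job is handed in, with the robot touching nothing.
It also fails if it takes over 72 s, if anything falls off the work surface, if the arm or the gripper's body presses on something with over 40 N, if the wrist force passes 120 N, or if a joint passes its speed limit or range.

## Working session

There is one attempt and no reset: what is moved stays moved. The work goes in short steps, Python scripts to look and compute and a tool call to move; the robot and the scene stay as the last step left them, time stands still between calls to the robot, and variables do not carry over. Pictures are saved under pics/ and viewed, about 8 in all and at most 12, crops included, and the job is handed in when it is done.

Besides the shell and the picture viewer there is one more tool, called after "Emit:" as name(argument=value, ...), one argument or row to a line, values as JSON. carry_out: Moves the arm, as the interface text tells. Its arguments: {"type":"object","properties":{"moves":{"type":"array"},"squeeze":{"type":"number"}},"required":["moves"]}

```bash
ls; mkdir -p pics
python3 - <<'E'
from workcell import env
import cv2,numpy as np
for n in("side","top"):
    im=env.read_camera(n); cv2.imwrite(f"pics/{n}0.png",cv2.resize(im[:,:,::-1],None,fx=1.5,fy=1.5,interpolation=cv2.INTER_CUBIC)); cv2.imwrite(f"pics/{n}0_raw.png",im[:,:,::-1])
    c=env.calibration(n);print(n,c);R=cv2.Rodrigues(np.array(c["rvec"]))[0];print(-R.T@np.array(c["tvec"]).ravel(),R[2])
print(env.get_state())
E
```

```text
pics
side {'camera_matrix': array([[391.8009367 ,   0.        , 256.02853646],
       [  0.        , 391.8009367 , 189.46515315],
       [  0.        ,   0.        ,   1.        ]]), 'k1': 0.0010403785482091265, 'rvec': array([ 0.53520176, -2.65536572,  1.24412081]), 'tvec': array([0.46836567, 0.28431946, 0.83447412])}
[0.26042145 0.60500776 0.75013152] [ 0.29152204 -0.71007497 -0.6409434 ]
top {'camera_matrix': array([[459.45378728,   0.        , 259.46902008],
       [  0.        , 459.45378728, 188.06143637],
       [  0.        ,   0.        ,   1.        ]]), 'k1': -0.14434407444172043, 'rvec': array([ 2.14703723, -2.20155091,  0.10704804]), 'tvec': array([-0.04219938,  0.5132177 ,  1.15577667])}
[ 0.40027253 -0.04949782  1.19930178] [ 0.09466737 -0.00470567 -0.99549784]
{'clock': 0.1, 'joint_pos': array([-1.33859565e+00,  3.13901777e-01,  4.50897741e-02,  1.30356770e+00,
        1.23604539e-05,  1.43118796e+00]), 'qvel': array([ 5.17461329e-04, -1.72859020e-03,  3.29660913e-03, -1.57305676e-03,
        7.57616080e-04, -7.03905227e-05]), 'tau': array([ 1.90896426e-03, -4.81726098e+01,  2.99243546e+01,  1.28018091e-02,
       -1.14571258e-04, -3.76708840e-06]), 'tcp_pos': array([ 0.2087896 , -0.53529793,  0.24151024]), 'orientation': array([-5.37866728e-04,  8.25621160e-01, -5.64224312e-01, -5.80951202e-04]), 'wrist_force': array([ 0.72172616,  1.47880781, -0.20267471]), 'ft_torque': array([ 0.02973832, -0.03457792, -0.01292339]), 'finger_gap': 0.08562444743716441}
```

View pics/side0.png

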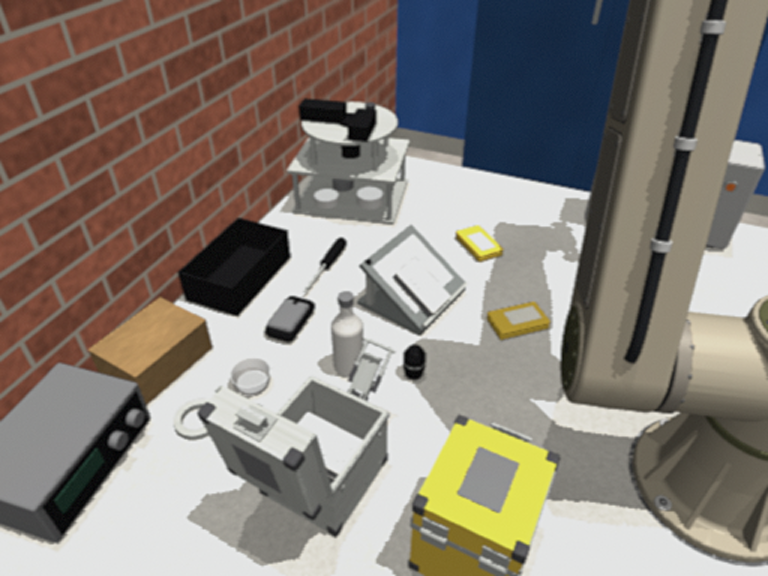

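View pics/top0.png

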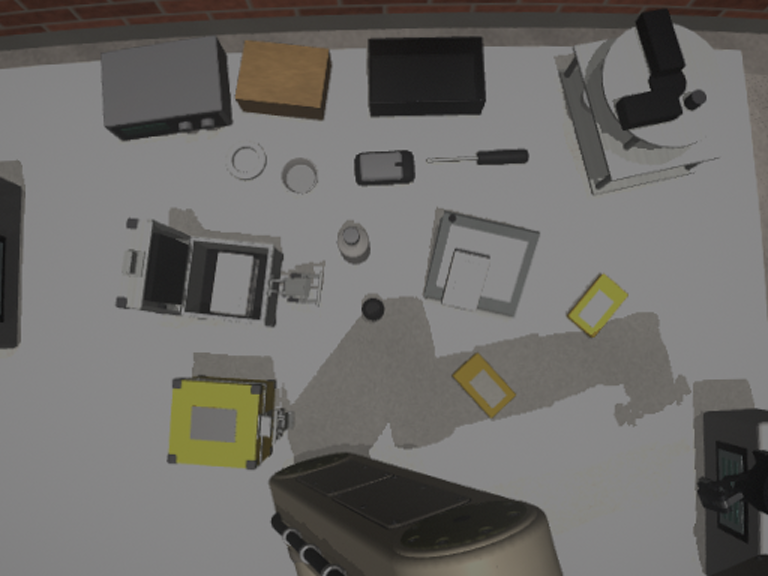

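The grey case is at top-view px (230,285), with its latch side facing image right (world -y). The stand is at (485,262), with the grey/white cassette on it at (465,280). The yellow look-alikes are the case at (215,425) and the flat boxes at (485,385) and (597,305); I leave those alone. Next I take enlarged crops to confirm and measure.

```bash
cat > h.py <<'E'
from workcell import env
import cv2,numpy as np
from scipy.spatial.transform import Rotation as Ro
C={n:env.calibration(n) for n in("side","top")}
def D(c): return np.array([c["k1"],0,0,0,0.])
def proj(n,P):
    c=C[n];return cv2.projectPoints(np.atleast_2d(np.array(P,float)),np.array(c["rvec"]),np.array(c["tvec"]),c["camera_matrix"],D(c))[0][:,0]
def ray(n,px):
    c=C[n];u=cv2.undistortPoints(np.array(px,float).reshape(-1,1,2),c["camera_matrix"],D(c))[:,0]
    R=cv2.Rodrigues(np.array(c["rvec"]))[0];o=-R.T@np.array(c["tvec"]).ravel()
    d=np.c_[u,np.ones(len(u))]@R
    return o,d
def atz(n,px,z):
    o,d=ray(n,px);return o+d*((np.array(z)-o[2])/d[:,2])[:,None]
def tri(a,b):
    o1,d1=ray("side",a);o2,d2=ray("top",b);out=[]
    for x,y in zip(d1,d2):
        s=np.linalg.lstsq(np.c_[x,-y],o2-o1,rcond=None)[0];p,q=o1+x*s[0],o2+y*s[1];out.append(np.r_[(p+q)/2,np.linalg.norm(p-q)])
    return np.array(out)
def crop(im,x0,y0,w,h,f,step=10):
    o=cv2.resize(np.ascontiguousarray(im[y0:y0+h,x0:x0+w]),None,fx=f,fy=f,interpolation=cv2.INTER_CUBIC)
    for x in range(-(-x0//step)*step,x0+w,step):
        X=int((x-x0)*f);cv2.line(o,(X,0),(X,6),(0,0,255),1)
        if x%20==0: cv2.putText(o,str(x),(X,16),0,.36,(0,0,255),1)
    for y in range(-(-y0//step)*step,y0+h,step):
        Y=int((y-y0)*f);cv2.line(o,(0,Y),(6,Y),(0,0,255),1)
        if y%20==0: cv2.putText(o,str(y),(8,Y+4),0,.36,(0,0,255),1)
    return o
def stack(*a):
    W=max(x.shape[1] for x in a);return np.vstack([cv2.copyMakeBorder(x,0,0,0,W-x.shape[1],0) for x in a])
def st():
    s=env.get_state();w,x,y,z=s["orientation"];return s,np.array(s["tcp_pos"]),Ro.from_quat([x,y,z,w])
E
python3 - <<'E'
from h import *
t=cv2.imread("pics/top0_raw.png");s=cv2.imread("pics/side0_raw.png")
cv2.imwrite("pics/c1.png",np.clip(1.5*stack(crop(t,72,140,150,80,5),crop(t,275,134,100,80,2.4)).astype(float),0,255).astype(np.uint8)) if 0 else None
a=crop(t,72,142,150,78,4);b=crop(t,278,134,90,80,3.7)
cv2.imwrite("pics/c1.png",np.clip(stack(a,b)*1.4,0,255).astype(np.uint8))
a=crop(s,125,220,140,140,3.5);b=crop(s,225,145,90,80,3.4)
b=cv2.copyMakeBorder(b,0,a.shape[0]-b.shape[0],0,0,0)
cv2.imwrite("pics/c2.png",np.hstack([a,b]))
E
```

```text
(no output)
```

View pics/c1.png

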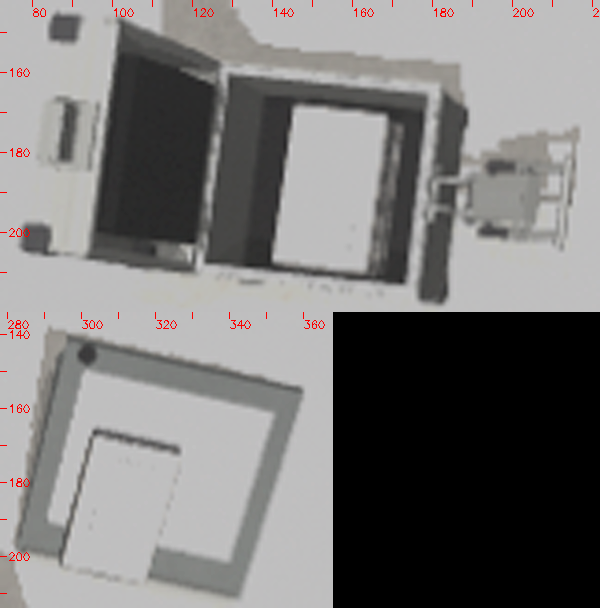

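View pics/c2.png

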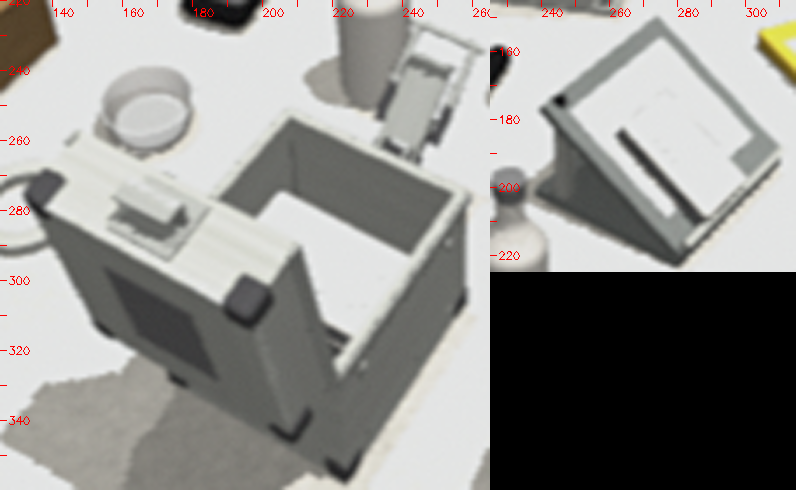

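Confirmed: the crops show the grey/white cassette on the stand (top view raw px about 307,185) and the open grey case with its pile (156,187), lever and loop (200–215,190). I'm fitting poses now.

```bash
cat > fit.py <<'E'
from h import *
from scipy.optimize import least_squares as LS
import json
a=lambda X,Y:[72+X/4,142+Y/4]
b=lambda X,Y:[278+X/3.7,134+(Y-312)/3.7]
s=lambda X,Y:[125+X/3.5,220+Y/3.5]
s2=lambda X,Y:[225+(X-490)/3.4,145+Y/3.4]
def T(p,P): return Ro.from_euler('z',p[2]).apply(np.atleast_2d(P))+[p[0],p[1],0]
def fit(f,x0,top,side,name):
    top=np.array(top);side=np.array(side)
    def r(p):
        A,B=f(p);o=[]
        if len(A):o.append((proj("top",A)-top).ravel())
        if len(B):o.append((proj("side",B)-side).ravel())
        return np.concatenate(o)
    q=LS(r,x0,loss='soft_l1');print(name,q.x.round(4),"res",r(q.x).round(1));return q.x
# case
ct=np.array([[-.067,-.063,.113],[-.067,.063,.113],[.067,-.063,.113],[.067,.063,.113]])
cs=np.array([[-.067,-.063,.113],[-.067,.063,.113],[.067,.063,0],[-.067,.063,0]])
case=fit(lambda p:(T(p,ct),T(p,cs)),[.5,.3,1.57],[a(442,83),a(417,287),a(222,65),a(200,266)],[s(293,112),s(468,190),s(345,478),s(465,300)],"case")
# stand
A=np.array([[.068,.08,.103],[.068,-.08,.103],[-.068,-.08,.0185],[-.068,.08,.0185]])
stand=fit(lambda p:(T(p,A),T(p,A[:2])),[.5,-.1,-.2],[b(62,335),b(302,390),b(240,598),b(15,545)],[s2(545,108),s2(657,18)],"stand")
# packed top
pk=np.array([[.05,-.03,.084],[.05,.03,.084],[-.05,.03,.084],[-.05,-.03,.084]])
fit(lambda p:(T(p,pk),[]),[.5,.3,0.],[a(388,115),a(293,105),a(273,263),a(365,273)],np.zeros((0,2)),"packed3")
# cassette free top-face fit: x,y,yaw with tilt 32, height from stand plane
def cas(p,P):  # p: u along slope of centre, y offset, yaw on panel
    n=Ro.from_euler('y',-32,degrees=True);q=Ro.from_euler('z',p[2]).apply(P)+[p[0],p[1],0]
    return T(stand,n.apply(q)+[0,0,.061])
top=np.array([[.05,.03,.02],[.05,-.03,.02],[-.05,.03,.02],[-.05,-.03,.02]])
sd=np.array([[.05,.03,0],[-.05,.03,0.]])
q=fit(lambda p:(cas(p,top),cas(p,sd)),[-.03,.02,0],[b(95,440),b(180,452),b(62,568),b(150,580)],[s2(617,133),s2(703,222)],"cassette")
print("cassette centre mid-thickness",cas(q,[[0,0,.01],[.05,0,.01],[-.05,0,.01]]).round(4))
# lid
def lid(t,P):
    P=np.array(P)-[.067,0,.1135];return Ro.from_euler('y',t).apply(P)+[.067,0,.1135]
L=np.array([[-.067,-.063,.1135],[-.067,.063,.1135],[-.067,-.063,.1535],[-.067,.063,.1535]])
fit(lambda p:(T(case,lid(p[0],L)),[]),[1.7],[a(118,18),a(97,260),a(52,15),a(25,243)],np.zeros((0,2)),"lid")
def latch(th,ph):
    pv=np.array([-.091,0,.085]);d=np.array([-np.sin(th),0,-np.cos(th)]);bp=pv+.016*d
    return pv+.058*d, bp+.0615*np.array([np.sin(ph),0,np.cos(ph)])
fl=lambda p:(T(case,latch(*p)),)*2
x=fit(fl,[2.3,-.8],[a(540,196),a(571,188)],[s(430,72),s(449,38)],"lever,lean")
print("tip,bar",T(case,latch(*x)).round(4), "case x axis deg",np.degrees(case[2]))
np.savez("fit.npz",case=case,stand=stand,cas=q,lat=x)
E
python3 fit.py
```

```text
case [0.5148 0.202  1.4455] res [ 0.3  0.1  0.5  1.4  0.9 -0.7 -0.2  0.8 -1.9 -1.7 -0.6 -0.1  0.5  1.1
 -0.2  0.8]
stand [ 0.532  -0.2064 -0.2439] res [ 0.8  0.7  0.   0.1 -0.5  0.1 -0.1  1.  -1.9 -0.5 -0.9 -0.7]
packed3 [ 0.51    0.2033 -0.1379] res [ 0.  -0.3 -0.  -0.5 -0.5  0.2  0.5  0.6]
cassette [-0.0248  0.0153  0.0346] res [-0.3 -0.9  0.9  0.4  1.   0.   0.5  1.2 -1.7  1.2 -1.3  1.3]
cassette centre mid-thickness [[ 0.5102 -0.1851  0.0564]
 [ 0.5517 -0.1937  0.0828]
 [ 0.4686 -0.1766  0.0299]]
lid [1.7179] res [ 0.8  0.3 -1.7 -1.7  0.8 -0.1 -0.3  0.7]
lever,lean [ 2.3128 -0.9743] res [-0.1  0.3  0.3  2.9  0.2 -2.8 -0.6 -0.8]
tip,bar [[0.498  0.0692 0.1242]
 [0.4956 0.0495 0.1304]] case x axis deg 82.82095912838389
```

```bash
cat > plan.py <<'E'
from h import *
F=np.load("fit.npz")
def caseT(P): return Ro.from_euler('z',F["case"][2]).apply(np.atleast_2d(P))+[F["case"][0],F["case"][1],0]
def frame(x,z):
    z=np.array(z,float);z/=np.linalg.norm(z);x=np.array(x,float);x-=z*(x@z);x/=np.linalg.norm(x)
    return Ro.from_matrix(np.c_[x,np.cross(z,x),z])
def down(yawdeg): # tool down, tool x at yaw
    c=np.radians(yawdeg);return frame([np.cos(c),np.sin(c),0],[0,0,-1])
def plan(targets,start=None):
    """targets: list of (pos,Ro,g[,min rows])"""
    if start is None: _,p,R=st()
    else: p,R=start
    for t in targets:
        P,Q,g=np.array(t[0],float),t[1],t[2]
        rv=(R.inv()*Q).as_rotvec(degrees=True);d=np.linalg.norm(P-p)
        n=max(int(np.ceil(max(np.linalg.norm(rv)/10.2,d/.058))),t[3] if len(t)>3 else 1)
        dp=(P-p)/n;dr=rv/n
        print(f"-> {P.round(4)} n={n}")
        for i in range(n):
            s=R.inv().apply(dp);print([g]+s.round(4).tolist()+dr.round(2).tolist())
            R=R*Ro.from_rotvec(dr,degrees=True)
        p=P
    return p,R
def cas_frame(yaw=.02):
    s=F["stand"];R=Ro.from_euler('z',s[2])*Ro.from_euler('y',-32,degrees=True)*Ro.from_euler('z',yaw)
    return R
E
python3 - <<'E'
from plan import *
print([a for a in dir(env) if a[0]!='_'],env.tip_reach)
R=cas_frame();n=R.apply([0,0,1]);C=np.array([.5102,-.1851,.0564])
Q=frame(R.apply([0,1,0]),-n)
base=C-.01*n   # on panel
print("bottle tri",tri([[230,212]],[[234,157]]), "bottle base atz", atz("side",[[231,247]],0),atz("top",[[237,168]],.0),atz("top",[[248.5,205]],.058))
m=np.array([.42,-.33,.27])
e=plan([(m,down(20),1),(base+n*.11,Q,1)])
plan([(base+n*.014,Q,1)],e)
E
```

```text
['MotionError', 'calibration', 'get_state', 'hand_in', 'read_camera', 'tip_reach'] 0.011
bottle tri [[0.57650723 0.00336507 0.11576393 0.00573899]] bottle base atz [[0.57241443 0.00922691 0.        ]] [[0.56886917 0.00266979 0.        ]] [[ 0.46718113 -0.02655455  0.058     ]]
-> [ 0.42 -0.33  0.27] n=9
[1, -0.0127, -0.0302, -0.0031, -0.01, 0.01, -9.86]
[1, -0.0074, -0.0319, -0.0031, -0.01, 0.01, -9.86]
[1, -0.0018, -0.0327, -0.0032, -0.01, 0.01, -9.86]
[1, 0.0038, -0.0325, -0.0032, -0.01, 0.01, -9.86]
[1, 0.0093, -0.0314, -0.0032, -0.01, 0.01, -9.86]
[1, 0.0145, -0.0293, -0.0032, -0.01, 0.01, -9.86]
[1, 0.0193, -0.0264, -0.0032, -0.01, 0.01, -9.86]
[1, 0.0236, -0.0227, -0.0032, -0.01, 0.01, -9.86]
[1, 0.0271, -0.0183, -0.0032, -0.01, 0.01, -9.86]
-> [ 0.4588 -0.1723  0.1412] n=7
[1, 0.0129, -0.0193, 0.0184, -4.23, 2.19, -7.95]
[1, 0.0149, -0.0187, 0.0175, -4.23, 2.19, -7.95]
[1, 0.0167, -0.0177, 0.0168, -4.23, 2.19, -7.95]
[1, 0.0185, -0.0165, 0.0162, -4.23, 2.19, -7.95]
[1, 0.0201, -0.015, 0.0158, -4.23, 2.19, -7.95]
[1, 0.0214, -0.0133, 0.0155, -4.23, 2.19, -7.95]
[1, 0.0225, -0.0114, 0.0155, -4.23, 2.19, -7.95]
-> [ 0.5081 -0.1846  0.0598] n=2
[1, -0.0, -0.0, 0.048, 0.0, -0.0, 0.0]
[1, -0.0, -0.0, 0.048, 0.0, -0.0, 0.0]
```

Emit:
carry_out(
  moves=[1, -0.0127, -0.0302, -0.0031, 0, 0, -9.9, 1, -0.0074, -0.0319, -0.0031, 0, 0, -9.9, 1, -0.0018, -0.0327, -0.0032, 0, 0, -9.9, 1, 0.0038, -0.0325, -0.0032, 0, 0, -9.9, 1, 0.0093, -0.0314, -0.0032, 0, 0, -9.9],
)

```text
clock: 0.72
tcp_pos: [0.3258, -0.4171, 0.2545]
orientation: [-0.003, 0.988, -0.156, -0.002]
wrist_force: [0.1, -0.2, 0.5]
finger_gap: 0.0853
```

Emit:
carry_out(
  moves=[1, 0.0145, -0.0293, -0.0032, 0, 0, -9.9, 1, 0.0193, -0.0264, -0.0032, 0, 0, -9.9, 1, 0.0236, -0.0227, -0.0032, 0, 0, -9.9, 1, 0.0271, -0.0183, -0.0032, 0, 0, -9.9, 1, 0.0129, -0.0193, 0.0184, -4.2, 2.2, -8],
)

```text
clock: 1.35
tcp_pos: [0.4253, -0.296, 0.2484]
orientation: [0.028, 0.962, 0.27, 0.026]
wrist_force: [-0.1, 0.0, -0.3]
finger_gap: 0.0853
```

Emit:
carry_out(
  moves=[1, 0.0149, -0.0187, 0.0175, -4.2, 2.2, -8, 1, 0.0167, -0.0177, 0.0168, -4.2, 2.2, -8, 1, 0.0185, -0.0165, 0.0162, -4.2, 2.2, -8, 1, 0.0201, -0.015, 0.0158, -4.2, 2.2, -8, 1, 0.0214, -0.0133, 0.0155, -4.2, 2.2, -8],
)

```text
clock: 1.98
tcp_pos: [0.445, -0.1752, 0.1532]
orientation: [0.185, 0.776, 0.583, 0.156]
wrist_force: [-0.0, 0.2, 0.1]
finger_gap: 0.0852
```

```bash
cat > g.py <<'E'
from plan import *
R=cas_frame();n=R.apply([0,0,1]);C=np.array([.5102,-.1851,.0564])
Q=frame(R.apply([0,1,0]),-n);base=C-.01*n
E
python3 - <<'E'
from g import *
s,p,q=st();print(p,(q.inv()*Q).as_rotvec(True),s["joint_pos"],s["clock"])
plan([(base+n*.06,Q,1)])
E
```

```text
[ 0.44500904 -0.17519914  0.15318208] [-4.01871082 -0.49233533 -3.43721344] [-0.66854062 -0.15761903 -0.82573507  0.45524338  0.20316349 -0.34084168] 1.975
-> [ 0.4845 -0.1787  0.0988] n=2
[1, 0.0029, 0.0044, 0.0332, -2.01, -0.25, -1.72]
[1, 0.003, 0.0033, 0.0333, -2.01, -0.25, -1.72]
```

Emit:
carry_out(
  moves=[1, 0.0029, 0.0044, 0.0332, -2, -0.25, -1.7, 1, 0.003, 0.0033, 0.0333, -2, -0.25, -1.7, 1, 0, 0, 0, 0, 0, 0, 1, 0, 0, 0, 0, 0, 0, 1, 0, 0, 0, 0, 0, 0],
)

```text
clock: 2.6
tcp_pos: [0.4813, -0.1751, 0.0959]
orientation: [0.217, 0.751, 0.601, 0.167]
wrist_force: [0.2, -0.2, -0.6]
finger_gap: 0.0852
```

Run:
```python
from g import *
t=env.read_camera("top")[:,:,::-1];s=env.read_camera("side")[:,:,::-1]
st_,p,q=st();print(p,(q.inv()*Q).as_rotvec(True),st_["joint_pos"])
print(proj("side",[p+q.apply([0,0,.011]),p+q.apply([0,0,.06])]))
a=crop(s,225,120,90,110,5);b=crop(t,278,124,90,90,3.8)
cv2.imwrite("pics/c3.png",np.hstack([a[:500],cv2.copyMakeBorder(b,0,max(0,500-b.shape[0]),0,0,0)])[:, :800])
plan([(base+n*.014,Q,1)])
```

```text
[ 0.48159203 -0.17537085  0.09615777] [-0.09945972 -0.08744045  0.1028591 ] [-0.61838743 -0.02797647 -0.93464353  0.13955846  0.19590773 -0.34391162]
[[288.66531642 186.14372163]
 [279.89205787 194.19751227]]
-> [ 0.5081 -0.1846  0.0598] n=1
[1, -0.0027, 0.0045, 0.0457, -0.1, -0.09, 0.1]
```

View pics/c3.png

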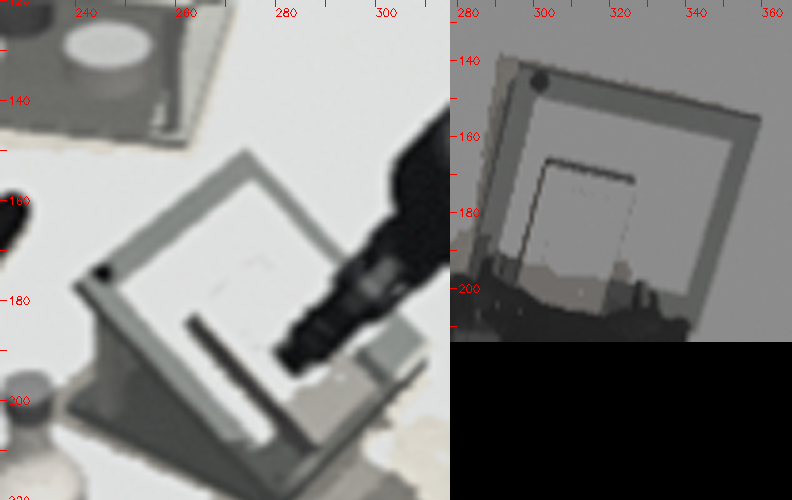

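The picture shows the open jaws in line with the cassette and above it, with the +y fingertip at side px (283,190). Next I descend along the panel normal and grip.

Emit:
carry_out(
  moves=[1, -0.0014, 0.0022, 0.023, 0, 0, 0, 1, -0.0014, 0.0022, 0.02, 0, 0, 0, 1, 0, 0, 0.003, 0, 0, 0, 0.3, 0, 0, 0, 0, 0, 0, 0.3, 0, 0, 0, 0, 0, 0],
  squeeze=40,
)

```text
clock: 3.32
tcp_pos: [0.5105, -0.187, 0.0636]
orientation: [0.221, 0.751, 0.6, 0.168]
wrist_force: [0.7, -0.2, -0.1]
finger_gap: 0.0587
```

Run:
```python
from g import *
s,p,q=st();print("height over panel",(p-base)@n,R.inv().apply(p-base),s["wrist_force"],s["finger_gap"],s["clock"])
```

```text
height over panel 0.015667366276175664 [ 0.00439585 -0.00180893  0.01566737] [ 0.72331371 -0.22124354 -0.07798094] 0.058692937129914496 3.325
```

Emit:
carry_out(
  moves=[-1, 0, 0, 0.002, 0, 0, 0, -1, 0, 0, 0, 0, 0, 0, -1, 0, 0, 0, 0, 0, 0, -1, 0, 0, -0.01, 0, 0, 0, -1, 0, 0, -0.02, 0, 0, 0],
  squeeze=60,
)

```text
clock: 3.95
tcp_pos: [0.4931, -0.1822, 0.0901]
orientation: [0.221, 0.751, 0.599, 0.168]
wrist_force: [-0.5, -0.1, -1.2]
finger_gap: 0.0584
```

Run:
```python
from g import *
t=env.read_camera("top")[:,:,::-1];s=env.read_camera("side")[:,:,::-1]
st_,p,q=st();print(p,R.inv().apply(p-base),st_["finger_gap"],st_["wrist_force"],st_["clock"],st_["joint_pos"])
a=crop(s,225,120,90,110,5);b=crop(t,278,124,90,90,3.8)
cv2.imwrite("pics/c4.png",np.hstack([a[:500],cv2.copyMakeBorder(b,0,max(0,500-b.shape[0]),0,0,0)])[:, :800])
```

```text
[ 0.49387682 -0.18275229  0.09183582] [ 0.00482999 -0.00176134  0.04874564] 0.058008459509909925 [ 0.37668629  0.12265863 -2.02388013] 4.05 [-0.61437965  0.00549285 -0.924393    0.10496614  0.19262588 -0.33823259]
```

View pics/c4.png

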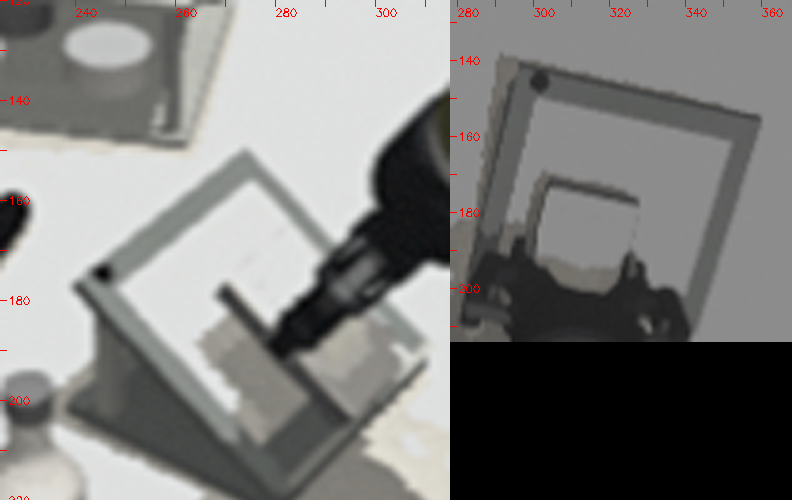

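```bash
cat > pl.py <<'E'
from plan import *
yaw=-7.7;cx=np.array([np.cos(np.radians(yaw)),np.sin(np.radians(yaw)),0])
tgt=np.array([.511,.2033,0])+.0048*cx
Qd=down(yaw+90)
E
python3 - <<'E'
from pl import *
s,p,q=st()
cor=lambda h,dy:[p+q.apply([.03,.05-dy,h]),p+q.apply([.03,-.05-dy,h]),p+q.apply([.03,.05-dy,h-.02])]
print(proj("side",cor(.0145,.0048)).round(1))
e=plan([([.45,-.16,.19],q*Ro.from_rotvec([10,0,0],degrees=True),-1),([.49,0,.25],Ro.from_matrix(down(80).as_matrix()),-1),(tgt+[0,0,.22],Qd,-1)])
E
```

```text
[[266.7 178.8]
 [292.6 206.1]
 [270.2 175.2]]
-> [ 0.45 -0.16  0.19] n=2
[-1, 0.0054, 0.0062, -0.0543, 5.0, -0.0, 0.0]
[-1, 0.0054, 0.0014, -0.0547, 5.0, -0.0, 0.0]
-> [0.49 0.   0.25] n=4
[-1, 0.041, 0.0066, -0.0141, 5.6, 0.35, -0.71]
[-1, 0.041, 0.0057, -0.0145, 5.6, 0.35, -0.71]
[-1, 0.041, 0.0048, -0.0147, 5.6, 0.35, -0.71]
[-1, 0.0411, 0.0039, -0.0149, 5.6, 0.35, -0.71]
-> [0.5158 0.2027 0.22  ] n=4
[-1, 0.051, -0.0025, 0.0075, -0.0, 0.0, -0.57]
[-1, 0.051, -0.0019, 0.0075, -0.0, 0.0, -0.57]
[-1, 0.0511, -0.0014, 0.0075, -0.0, 0.0, -0.57]
[-1, 0.0511, -0.0009, 0.0075, -0.0, 0.0, -0.57]
```

Emit:
carry_out(
  moves=[-1, 0.0054, 0.0062, -0.054, 5, 0, 0, -1, 0.0054, 0.0014, -0.054, 5, 0, 0, -1, 0.041, 0.0066, -0.0141, 5.6, 0.35, -0.7, -1, 0.041, 0.0057, -0.0145, 5.6, 0.35, -0.7, -1, 0.041, 0.0048, -0.0147, 5.6, 0.35, -0.7],
)

```text
clock: 4.68
tcp_pos: [0.4802, -0.0402, 0.2325]
orientation: [0.038, 0.772, 0.634, 0.027]
wrist_force: [0.5, 0.7, -1.6]
finger_gap: 0.0577
```

Emit:
carry_out(
  moves=[-1, 0.041, 0.0039, -0.0149, 5.6, 0.35, -0.7, -1, 0.051, -0.0025, 0.0075, 0, 0, -0.6, -1, 0.051, -0.0019, 0.0075, 0, 0, -0.6, -1, 0.051, -0.0014, 0.0075, 0, 0, -0.6, -1, 0.05, -0.001, 0.005, 0, 0, -0.6],
)

```text
clock: 5.3
tcp_pos: [0.5247, 0.2083, 0.2188]
orientation: [-0.001, 0.755, 0.655, -0.001]
wrist_force: [0.5, -0.4, -1.5]
finger_gap: 0.0585
```

Run:
```python
from pl import *
s,p,q=st();print(p,(q.inv()*Qd).as_rotvec(True),s["finger_gap"],s["wrist_force"],s["clock"],s["joint_pos"])
plan([(tgt+[0,0,.15],Qd,-1,2)])
```

```text
[0.52474198 0.20828291 0.21883158] [-0.11283886  0.00256747 -0.40782557] 0.05845258356887673 [ 0.49879139 -0.3862826  -1.49748665] 5.3 [ 2.35322107e-01  3.01849676e-01 -2.72408750e-02  1.24355591e+00
  6.76444827e-04  3.76829735e-01]
-> [0.5158 0.2027 0.15  ] n=2
[-1, -0.0034, -0.004, 0.0344, -0.06, 0.0, -0.2]
[-1, -0.0034, -0.004, 0.0344, -0.06, 0.0, -0.2]
```

Emit:
carry_out(
  moves=[-1, -0.0034, -0.004, 0.0344, 0, 0, -0.2, -1, -0.0034, -0.004, 0.0344, 0, 0, -0.2, -1, 0, 0, 0.01, 0, 0, 0, -1, 0, 0, 0, 0, 0, 0, -1, 0, 0, 0, 0, 0, 0],
)

```text
clock: 5.92
tcp_pos: [0.5183, 0.208, 0.1371]
orientation: [-0.0, 0.751, 0.661, 0.001]
wrist_force: [0.7, 0.3, -1.2]
finger_gap: 0.0583
```

Run:
```python
from pl import *
t=env.read_camera("top")[:,:,::-1];s=env.read_camera("side")[:,:,::-1]
st_,p,q=st();print(p,(q.inv()*Qd).as_rotvec(True),st_["finger_gap"],st_["wrist_force"],st_["clock"])
P=lambda h:[p+q.apply([i*.03,j*.05-.0048,h]) for i,j in((1,1),(1,-1),(-1,-1),(-1,1))]
print(proj("top",P(-.006)).round(1),proj("side",P(-.006)).round(1),proj("side",P(.0145)).round(1))
a=crop(s,170,215,100,110,4.5);b=crop(t,72,135,125,85,2.8)
H=max(a.shape[0],b.shape[0]);f=lambda x:cv2.copyMakeBorder(x,0,H-x.shape[0],0,0,0)
cv2.imwrite("pics/c5.png",np.hstack([f(a),f(b)]))
plan([(tgt+[0,0,.105],Qd,-1,2)])
```

```text
[0.51844063 0.2080246  0.13735832] [ 0.09285016 -0.12566485  0.39579099] 0.058092833620661866 [-0.51632739 -1.12006094 -1.54173599] 6.025
[[136.6 162.9]
 [131.2 205.3]
 [156.4 208. ]
 [161.6 165.4]] [[180.4 278.4]
 [224.5 301.3]
 [241.9 277.8]
 [199.3 257.3]] [[181.6 285. ]
 [225.  307.8]
 [242.1 284.4]
 [200.1 263.9]]
-> [0.5158 0.2027 0.105 ] n=2
[-1, -0.0029, -0.001, 0.0162, 0.05, -0.06, 0.2]
[-1, -0.0029, -0.001, 0.0162, 0.05, -0.06, 0.2]
```

View pics/c5.png

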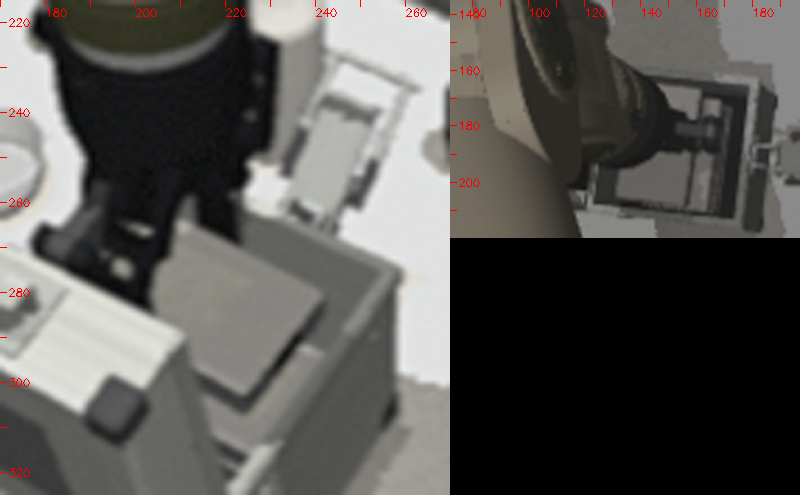

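Emit:
carry_out(
  moves=[-1, -0.003, -0.001, 0.0162, 0, 0, 0.2, -1, -0.002, -0.001, 0.015, 0, 0, 0.2, -1, 0, 0, 0.002, 0, 0, 0, -1, 0, 0, 0, 0, 0, 0, -1, 0, 0, 0, 0, 0, 0],
)

```text
clock: 6.65
tcp_pos: [0.519, 0.2035, 0.1069]
orientation: [0.002, 0.753, 0.658, 0.005]
wrist_force: [-0.5, -0.1, -0.9]
finger_gap: 0.0585
```

Emit:
carry_out(
  moves=[-1, 0, 0, 0.002, 0, 0, 0, -1, 0, 0, 0, 0, 0, 0, -1, 0, 0, 0.002, 0, 0, 0, -1, 0, 0, 0, 0, 0, 0, -1, 0, 0, 0, 0, 0, 0],
)

```text
clock: 7.28
tcp_pos: [0.5195, 0.2038, 0.1035]
orientation: [0.002, 0.753, 0.658, 0.005]
wrist_force: [0.8, 0.0, -1.4]
finger_gap: 0.0586
```

Run:
```python
from pl import *
s,p,q=st();print(p,p-tgt,(q.inv()*Qd).as_rotvec(True),s["wrist_force"],s["ft_torque"])
```

```text
[0.51953327 0.20382893 0.10348535] [0.00377655 0.00117207 0.10348535] [ 0.55013633 -0.31237534 -0.06175761] [ 0.82687122  0.03945252 -1.42107866] [-0.00386188  0.00362473  0.04179614]
```

Emit:
carry_out(
  moves=[-1, -0.001, -0.003, 0.002, 0.5, -0.3, 0, -1, 0, 0, 0.0, 0, 0, 0, -1, 0, 0, 0.002, 0, 0, 0, -1, 0, 0, 0, 0, 0, 0, -1, 0, 0, 0, 0, 0, 0],
)

```text
clock: 7.9
tcp_pos: [0.5168, 0.2034, 0.1012]
orientation: [0.001, 0.753, 0.658, 0.001]
wrist_force: [-0.7, 0.0, -1.1]
finger_gap: 0.0583
```

Emit:
carry_out(
  moves=[-1, 0, 0, 0.0015, 0, 0, 0, -1, 0, 0, 0, 0, 0, 0, -1, 0, 0, 0.0015, 0, 0, 0, -1, 0, 0, 0, 0, 0, 0, -1, 0, 0, 0, 0, 0, 0],
)

```text
clock: 8.52
tcp_pos: [0.5171, 0.2035, 0.1008]
orientation: [0.001, 0.753, 0.658, 0.002]
wrist_force: [-0.6, -0.3, 1.7]
finger_gap: 0.0581
```

Run:
```python
from pl import *
s,p,q=st();print(p,p-tgt,(q.inv()*Qd).as_rotvec(True),s["wrist_force"],s["ft_torque"])
```

```text
[0.51712253 0.20349795 0.10083522] [0.00136581 0.00084108 0.10083522] [ 0.25167203 -0.0518099  -0.04415469] [-0.5923622  -0.29160951  1.69136505] [-0.06010879  0.13372622 -0.03205392]
```

Emit:
carry_out(
  moves=[0.6, 0, 0, 0, 0, 0, 0, 0.6, 0, 0, 0, 0, 0, 0, 0.6, 0, 0, -0.02, 0, 0, 0, 0.6, 0, 0, -0.05, 0, 0, 0, 0.6, 0, 0, -0.06, 0, 0, 0],
)

```text
clock: 9.15
tcp_pos: [0.5134, 0.2026, 0.227]
orientation: [-0.002, 0.753, 0.658, -0.004]
wrist_force: [1.0, -0.3, -0.9]
finger_gap: 0.0683
```

Run:
```python
from pl import *
s,p,q=st();print(p,s["wrist_force"],s["finger_gap"],s["clock"])
# lid closing geometry: outer face contact points in world for lid angle
def lid(t,P):
    P=np.array(P)-[.067,0,.1135];return Ro.from_euler('y',t).apply(P)+[.067,0,.1135]
for t in (1.72,1.4,1.0,.6,.3,0): print(t,caseT(lid(t,[[-.067,0,.1535],[-.05,0,.1535]])).round(3).tolist())
```

```text
[0.51338219 0.20258807 0.22696504] [ 0.98643826 -0.29110508 -0.86454979] 0.068291600126664 9.15
1.72 [[0.531, 0.327, 0.24], [0.53, 0.325, 0.223]]
1.4 [[0.525, 0.285, 0.252], [0.526, 0.288, 0.236]]
1.0 [[0.518, 0.23, 0.248], [0.519, 0.239, 0.234]]
0.6 [[0.512, 0.181, 0.222], [0.514, 0.195, 0.213]]
0.3 [[0.509, 0.153, 0.191], [0.511, 0.169, 0.186]]
0 [[0.506, 0.135, 0.154], [0.509, 0.152, 0.154]]
```

Run:
```python
from pl import *
t=env.read_camera("top")[:,:,::-1];s=env.read_camera("side")[:,:,::-1]
cv2.imwrite("pics/x_top.png",t)
Qc=down(82.3)
e=plan([([.52,.24,.345],Qc,-1),([.531,.395,.33],Qc,-1),([.53,.37,.234],Qc,-1)])
print("push")
plan([([.528,.34,.236],Qc,-1,2),([.526,.303,.247],Qc,-1,2),([.519,.254,.245],Qc,-1,2),([.514,.21,.224],Qc,-1,2),([.511,.184,.197],Qc,-1,2),([.509,.167,.166],Qc,-1,3)],e)
```

```text
-> [0.52  0.24  0.345] n=3
[-1, 0.0122, -0.0006, -0.0371, 0.1, -0.03, -0.02]
[-1, 0.0122, -0.0007, -0.0371, 0.1, -0.03, -0.02]
[-1, 0.0121, -0.0008, -0.0371, 0.1, -0.03, -0.02]
-> [0.531 0.395 0.33 ] n=3
[-1, 0.0517, -0.0033, 0.005, -0.0, 0.0, 0.0]
[-1, 0.0517, -0.0033, 0.005, -0.0, 0.0, 0.0]
[-1, 0.0517, -0.0033, 0.005, -0.0, 0.0, 0.0]
-> [0.53  0.37  0.234] n=2
[-1, -0.0125, 0.0012, 0.048, -0.0, -0.0, 0.0]
[-1, -0.0125, 0.0012, 0.048, -0.0, -0.0, 0.0]
push
-> [0.528 0.34  0.236] n=2
[-1, -0.015, 0.001, -0.001, -0.0, -0.0, 0.0]
[-1, -0.015, 0.001, -0.001, -0.0, -0.0, 0.0]
-> [0.526 0.303 0.247] n=2
[-1, -0.0185, 0.0015, -0.0055, -0.0, 0.0, 0.0]
[-1, -0.0185, 0.0015, -0.0055, -0.0, 0.0, 0.0]
-> [0.519 0.254 0.245] n=2
[-1, -0.0247, -0.0002, 0.001, -0.0, -0.0, 0.0]
[-1, -0.0247, -0.0002, 0.001, -0.0, -0.0, 0.0]
-> [0.514 0.21  0.224] n=2
[-1, -0.0221, 0.0005, 0.0105, -0.0, -0.0, 0.0]
[-1, -0.0221, 0.0005, 0.0105, -0.0, -0.0, 0.0]
-> [0.511 0.184 0.197] n=2
[-1, -0.0131, 0.0003, 0.0135, 0.0, -0.0, 0.0]
[-1, -0.0131, 0.0003, 0.0135, 0.0, -0.0, 0.0]
-> [0.509 0.167 0.166] n=3
[-1, -0.0057, 0.0001, 0.0103, 0.0, 0.0, 0.0]
[-1, -0.0057, 0.0001, 0.0103, 0.0, 0.0, 0.0]
[-1, -0.0057, 0.0001, 0.0103, 0.0, 0.0, 0.0]
```

Emit:
carry_out(
  moves=[-1, 0.0122, -0.0006, -0.0371, 0, 0, 0, -1, 0.0122, -0.0007, -0.0371, 0, 0, 0, -1, 0.0121, -0.0008, -0.0371, 0, 0, 0, -1, 0.0517, -0.0033, 0.005, 0, 0, 0, -1, 0.0517, -0.0033, 0.005, 0, 0, 0],
)

```text
clock: 9.88
tcp_pos: [0.5292, 0.3452, 0.3389]
orientation: [0.001, 0.755, 0.655, 0.005]
wrist_force: [0.4, -0.9, 0.9]
finger_gap: 0.0002
```

Emit:
carry_out(
  moves=[-1, 0.0517, -0.0033, 0.005, 0, 0, 0, -1, 0, 0, 0, 0, 0, 0, -1, 0, 0, 0, 0, 0, 0, -1, 0, 0, 0, 0, 0, 0, -1, 0, 0, 0, 0, 0, 0],
)

```text
clock: 10.5
tcp_pos: [0.5333, 0.4006, 0.3309]
orientation: [-0.0, 0.755, 0.656, 0.004]
wrist_force: [0.2, -0.4, 0.7]
finger_gap: 0.0002
```

Run:
```python
from pl import *
t=env.read_camera("top")[:,:,::-1];s=env.read_camera("side")[:,:,::-1]
s_,p,q=st();print(p,s_["clock"])
a=crop(s,170,215,100,110,4.5);b=crop(t,112,145,115,75,3)
H=max(a.shape[0],b.shape[0]);f=lambda x:cv2.copyMakeBorder(x,0,H-x.shape[0],0,0,0)
cv2.imwrite("pics/c6.png",np.hstack([f(a),f(b)]))
c=np.array([.512,.2033,.104]);r=Ro.from_euler('z',-7.7,degrees=True)
print(proj("top",r.apply([[.05,-.03,0],[.05,.03,0],[-.05,.03,0],[-.05,-.03,0]])+c).round(1))
plan([([.53,.372,.234],down(82.3),-1)])
```

```text
[0.5333576  0.40072458 0.33106397] 10.6
[[167.3 168.5]
 [143.1 165.9]
 [137.7 206.8]
 [162.1 209.6]]
-> [0.53  0.372 0.234] n=2
[-1, -0.0148, 0.0001, 0.0484, 0.17, -0.2, -0.14]
[-1, -0.0146, 0.0002, 0.0485, 0.17, -0.2, -0.14]
```

View pics/c6.png

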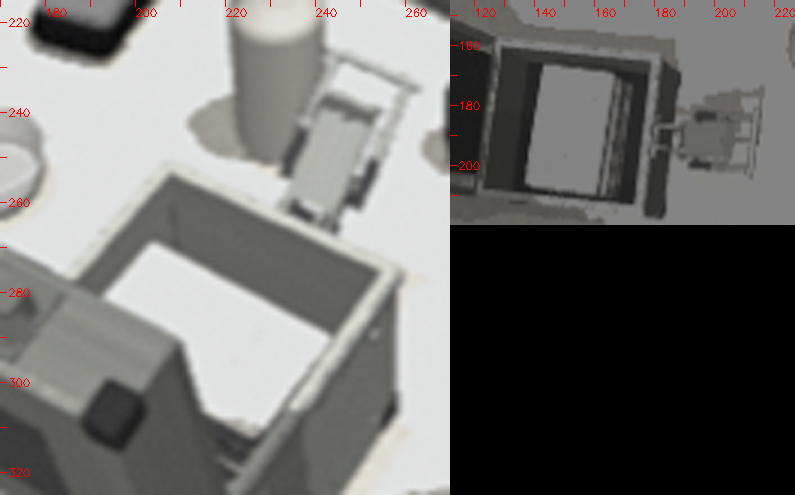

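The cassette lies flat and square on the pile, with its top face at top px (143,166)–(163,209) as predicted. The loop and lever are unmoved. Next I close the lid.

Emit:
carry_out(
  moves=[-1, -0.0148, 0, 0.0484, 0, 0, 0, -1, -0.0146, 0, 0.0475, 0, 0, 0, -1, -0.015, 0.001, -0.001, 0, 0, 0, -1, -0.015, 0.001, -0.001, 0, 0, 0, -1, -0.0185, 0.0015, -0.0055, 0, 0, 0],
)

```text
clock: 11.22
tcp_pos: [0.5289, 0.3218, 0.2468]
orientation: [0.0, 0.755, 0.656, 0.01]
wrist_force: [0.0, 2.9, -0.9]
finger_gap: -0.0002
```

Emit:
carry_out(
  moves=[-1, -0.0185, 0.0015, -0.0055, 0, 0, 0, -1, -0.0247, 0, 0.001, 0, 0, 0, -1, -0.0247, 0, 0.001, 0, 0, 0, -1, -0.011, 0, 0.004, 0, 0, 0, -1, 0, 0, 0, 0, 0, 0],
)

```text
clock: 11.85
tcp_pos: [0.523, 0.2391, 0.2552]
orientation: [0.003, 0.755, 0.655, 0.018]
wrist_force: [0.4, -0.0, -0.1]
finger_gap: 0.0001
```

Run:
```python
from pl import *
s_,p,q=st();print(p,s_["wrist_force"],s_["clock"]);Qc=down(82.3)
plan([([.514,.21,.224],Qc,-1,2),([.511,.184,.197],Qc,-1,2),([.509,.167,.170],Qc,-1,3)])
```

```text
[0.52302235 0.23910542 0.25520589] [ 0.39273408 -0.03554868 -0.12269429] 11.85
-> [0.514 0.21  0.224] n=2
[-1, -0.0154, -0.0028, 0.0152, 0.8, -0.68, -0.21]
[-1, -0.0152, -0.0027, 0.0154, 0.8, -0.68, -0.21]
-> [0.511 0.184 0.197] n=2
[-1, -0.0131, 0.0003, 0.0135, -0.0, 0.0, 0.0]
[-1, -0.0131, 0.0003, 0.0135, -0.0, 0.0, 0.0]
-> [0.509 0.167 0.17 ] n=3
[-1, -0.0057, 0.0001, 0.009, 0.0, -0.0, 0.0]
[-1, -0.0057, 0.0001, 0.009, 0.0, -0.0, 0.0]
[-1, -0.0057, 0.0001, 0.009, 0.0, -0.0, 0.0]
```

Emit:
carry_out(
  moves=[-1, 0.0, -0.002, -0.025, 0, 0, 0, -1, 0.045, 0, 0, 0.8, -0.7, 0, -1, 0, 0, 0.042, 0.8, -0.7, 0, -1, -0.02, 0, 0, 0, 0, 0, -1, -0.02, 0, 0, 0, 0, 0],
)

```text
clock: 12.48
tcp_pos: [0.524, 0.2449, 0.2416]
orientation: [0.002, 0.755, 0.656, 0.001]
wrist_force: [0.9, 3.9, -0.9]
finger_gap: -0.0003
```

Run:
```python
from pl import *
s_,p,q=st();print(p,s_["wrist_force"],s_["clock"]);Qc=down(82.3)
s=env.read_camera("side")[:,:,::-1];cv2.imwrite("pics/c7.png",crop(s,110,170,150,130,4))
plan([([.514,.215,.222],Qc,-1,2),([.511,.184,.195],Qc,-1,2),([.509,.167,.170],Qc,-1,3)])
```

```text
[0.52402919 0.24485236 0.24159597] [ 0.88271205  3.94180684 -0.9318659 ] 12.475
-> [0.514 0.215 0.222] n=2
[-1, -0.0143, -0.0028, 0.0098, 0.12, 0.09, -0.23]
[-1, -0.0143, -0.0028, 0.0098, 0.12, 0.09, -0.23]
-> [0.511 0.184 0.195] n=2
[-1, -0.0156, 0.0006, 0.0135, -0.0, -0.0, 0.0]
[-1, -0.0156, 0.0006, 0.0135, -0.0, -0.0, 0.0]
-> [0.509 0.167 0.17 ] n=3
[-1, -0.0057, 0.0001, 0.0083, 0.0, 0.0, 0.0]
[-1, -0.0057, 0.0001, 0.0083, 0.0, 0.0, 0.0]
[-1, -0.0057, 0.0001, 0.0083, 0.0, 0.0, 0.0]
```

View pics/c7.png

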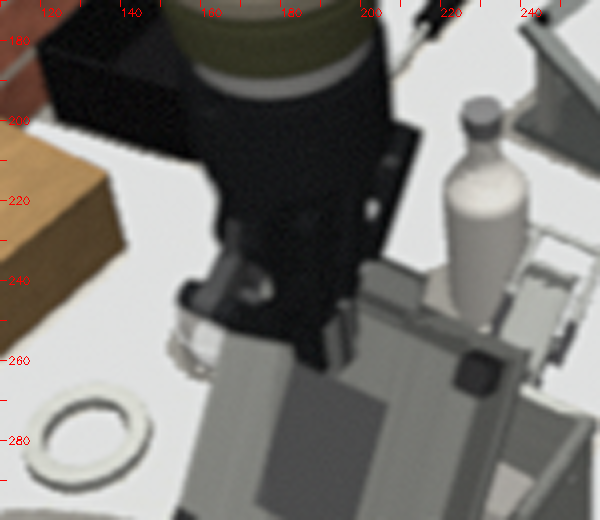

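The fingers are on the outer face behind the edge (tip at about px (190,262)) and the lid is partly closed, so I continue.

Emit:
carry_out(
  moves=[-1, -0.0143, -0.0025, 0.009, 0, 0, 0, -1, -0.0143, -0.0025, 0.0098, 0, 0, 0, -1, -0.0156, 0, 0.0135, 0, 0, 0, -1, -0.0156, 0, 0.0135, 0, 0, 0, -1, 0, 0, 0, 0, 0, 0],
)

```text
clock: 13.15
tcp_pos: [0.5145, 0.1789, 0.2054]
orientation: [0.006, 0.758, 0.652, 0.01]
wrist_force: [0.2, 0.4, -0.2]
finger_gap: -0.0001
```

Run:
```python
from pl import *
s_,p,q=st();print(p,s_["wrist_force"],s_["clock"]);Qc=down(82.3)
plan([([.509,.167,.172],Qc,-1,3)])
```

```text
[0.51448938 0.1788819  0.20538554] [ 0.20187881  0.39909647 -0.22163312] 13.15
-> [0.509 0.167 0.172] n=3
[-1, -0.0043, -0.0015, 0.0111, 0.42, -0.12, -0.29]
[-1, -0.0042, -0.0014, 0.0111, 0.42, -0.12, -0.29]
[-1, -0.0042, -0.0013, 0.0111, 0.42, -0.12, -0.29]
```

Emit:
carry_out(
  moves=[-1, 0.014, -0.002, -0.001, 0.8, -0.3, 0, -1, -0.001, 0, 0.014, 0.3, 0, 0, -1, -0.001, 0, 0.012, 0, 0, 0, -1, -0.001, 0, 0.008, 0, 0, 0, -1, 0, 0, 0.006, 0, 0, 0],
)

```text
clock: 13.78
tcp_pos: [0.5164, 0.1914, 0.1673]
orientation: [0.002, 0.758, 0.652, 0.003]
wrist_force: [-0.3, -1.6, 2.3]
finger_gap: 0.0001
```

Emit:
carry_out(
  moves=[-1, 0, 0, 0.004, 0, 0, 0, -1, 0, 0, 0.003, 0, 0, 0, -1, 0, 0, 0.002, 0, 0, 0, -1, 0, 0, 0, 0, 0, 0, -1, 0, 0, 0, 0, 0, 0],
)

```text
clock: 14.4
tcp_pos: [0.5159, 0.1916, 0.1646]
orientation: [0.003, 0.758, 0.652, 0.005]
wrist_force: [0.6, -0.1, 0.5]
finger_gap: 0.0001
```

Emit:
carry_out(
  moves=[-1, 0, 0, 0, 0, 0, 0, -1, 0, 0, 0.003, 0, 0, 0, -1, 0, 0, 0.003, 0, 0, 0, -1, 0, 0, 0.003, 0, 0, 0, -1, 0, 0, 0.004, 0, 0, 0],
)

```text
clock: 15.02
tcp_pos: [0.516, 0.1916, 0.1642]
orientation: [0.006, 0.758, 0.653, 0.008]
wrist_force: [-10.6, -3.3, 32.1]
finger_gap: 0.0003
```

```bash
cat > lp.py <<'E'
from plan import *
Qb=down(np.degrees(F["case"][2])-90)
off=np.array([-.006,0,0])
def bar(x,z): return caseT(np.array([x,0,z])+off)[0]
E
python3 - <<'E'
from lp import *
print("bar tri",tri([[253.1,230.9]],[[214.6,189.2]]))
ic=lambda P:Ro.from_euler('z',-F["case"][2]).apply(np.array(P)-[F["case"][0],F["case"][1],0])
print("in case",ic(tri([[253.1,230.9]],[[214.6,189.2]])[0,:3]))
s=env.read_camera("side")
e=plan([([.516,.16,.21],Ro.from_quat(st()[2].as_quat()),0.6),(bar(-.1537,.22),Qb,.6)])
plan([(bar(-.1537,.133),Qb,.6,3)],e)
E
```

```text
bar tri [[0.49854998 0.04965838 0.1274763  0.00743788]]
in case [-0.15312457 -0.00294525  0.1274763 ]
-> [0.516 0.16  0.21 ] n=1
[0.6, -0.031, 0.0056, -0.0458, 0.0, 0.0, 0.0]
-> [0.4948 0.0435 0.22  ] n=9
[0.6, -0.0131, -0.0004, -0.0012, 0.07, -0.13, 9.85]
[0.6, -0.013, 0.0019, -0.0012, 0.07, -0.13, 9.85]
[0.6, -0.0125, 0.0041, -0.0011, 0.07, -0.13, 9.85]
[0.6, -0.0116, 0.0061, -0.0011, 0.07, -0.13, 9.85]
[0.6, -0.0104, 0.008, -0.0011, 0.07, -0.13, 9.85]
[0.6, -0.0089, 0.0097, -0.0011, 0.07, -0.13, 9.85]
[0.6, -0.0071, 0.0111, -0.0011, 0.07, -0.13, 9.85]
[0.6, -0.0051, 0.0121, -0.0011, 0.07, -0.13, 9.85]
[0.6, -0.003, 0.0128, -0.0011, 0.07, -0.13, 9.85]
-> [0.4948 0.0435 0.133 ] n=3
[0.6, -0.0, 0.0, 0.029, -0.0, -0.0, -0.0]
[0.6, -0.0, 0.0, 0.029, -0.0, -0.0, -0.0]
[0.6, -0.0, 0.0, 0.029, -0.0, -0.0, -0.0]
```

Emit:
carry_out(
  moves=[-1, -0.01, 0.0056, -0.05, 0, 0, 0, 0.6, -0.03, 0.001, -0.0012, 0, 0, 9.9, 0.6, -0.014, 0.0019, -0.0012, 0, 0, 9.9, 0.6, -0.0125, 0.0041, -0.0011, 0, 0, 9.9, 0.6, -0.0116, 0.0061, -0.0011, 0, 0, 9.9],
)

```text
clock: 15.7
tcp_pos: [0.5073, 0.1101, 0.2189]
orientation: [0.002, 0.937, 0.348, 0.01]
wrist_force: [0.7, 0.3, -0.3]
finger_gap: 0.0681
```

Emit:
carry_out(
  moves=[0.6, -0.0104, 0.008, -0.0011, 0, 0, 9.9, 0.6, -0.0089, 0.0097, -0.0011, 0, 0, 9.9, 0.6, -0.0071, 0.0111, -0.0011, 0, 0, 9.9, 0.6, -0.0051, 0.0121, -0.0011, 0, 0, 9.9, 0.6, -0.003, 0.0128, 0, 0, 0, 9.9],
)

```text
clock: 16.32
tcp_pos: [0.4916, 0.0442, 0.2197]
orientation: [-0.003, 0.996, -0.091, 0.007]
wrist_force: [0.5, 0.5, -0.5]
finger_gap: 0.0683
```

Run:
```python
from lp import *
s_,p,q=st();print(p,s_["clock"],s_["finger_gap"],s_["joint_pos"],(q.inv()*Qb).as_rotvec(True),s_["wrist_force"])
plan([(bar(-.1537,.165),Qb,.6)])
```

```text
[0.49162646 0.04423188 0.21967537] 16.325 0.06827435688252481 [-0.07650162  0.15323983 -0.21688049  1.18721759  0.00579553  1.67623258] [-0.39052599 -0.74333465 -3.24293898] [ 0.48750018  0.49596251 -0.48906694]
-> [0.4948 0.0435 0.165 ] n=1
[0.6, 0.0026, 0.0005, 0.0547, -0.39, -0.74, -3.24]
```

Emit:
carry_out(
  moves=[0.6, 0.0026, 0.0005, 0.05, -0.4, -0.7, -3.2, 0.6, 0.001, 0, 0.022, 0, 0, 0, 0.6, 0, 0, 0.012, 0, 0, 0, 0.6, 0, 0, 0, 0, 0, 0, 0.6, 0, 0, 0, 0, 0, 0],
)

```text
clock: 16.95
tcp_pos: [0.4964, 0.0426, 0.1331]
orientation: [-0.0, 0.998, -0.064, 0.0]
wrist_force: [0.6, 0.7, 0.5]
finger_gap: 0.0682
```

Run:
```python
from lp import *
t=env.read_camera("top")[:,:,::-1];s=env.read_camera("side")[:,:,::-1]
s_,p,q=st();print(p,s_["clock"],s_["finger_gap"],(q.inv()*Qb).as_rotvec(True),s_["wrist_force"])
a=crop(s,205,190,75,95,5.2);b=crop(t,150,150,95,80,4)
H=max(a.shape[0],b.shape[0]);f=lambda x:cv2.copyMakeBorder(x,0,H-x.shape[0],0,0,0)
cv2.imwrite("pics/c8.png",np.hstack([f(a),f(b)]))
plan([(bar(-.1537,.13),Qb,.6)])
```

```text
[0.49652265 0.0425459  0.13336741] 17.05 0.06847145910451813 [-0.02030057 -0.06925759 -0.13459834] [-0.59492976 -0.03718618  0.13293412]
-> [0.4948 0.0435 0.13  ] n=1
[0.6, -0.0018, -0.0007, 0.0034, -0.02, -0.07, -0.13]
```

View pics/c8.png

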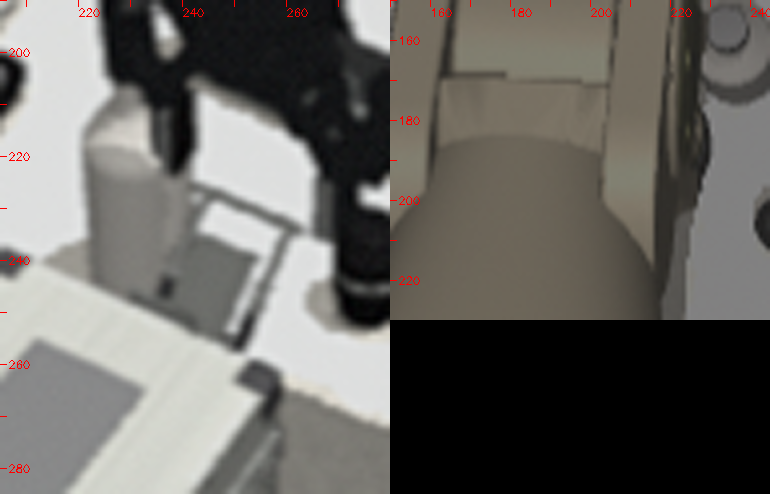

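Both fingertips straddle the crossbar, whose ends are at px (241,225) and (263,234). They sit slightly high, so I go down 7 mm and close.

Emit:
carry_out(
  moves=[0.6, 0, 0, 0.007, 0, 0, 0, 0.6, 0, 0, 0, 0, 0, 0, -1, 0, 0, 0, 0, 0, 0, -1, 0, 0, 0, 0, 0, 0, -1, 0, 0, 0, 0, 0, 0],
  squeeze=40,
)

```text
clock: 17.68
tcp_pos: [0.495, 0.0419, 0.1269]
orientation: [0.001, 0.998, -0.065, -0.0]
wrist_force: [-2.1, 0.1, -0.6]
finger_gap: 0.0481
```

Run:
```python
from lp import *
s_,p,q=st();print(p,s_["clock"],s_["finger_gap"],(q.inv()*Qb).as_rotvec(True),s_["wrist_force"])
pc=Ro.from_euler('z',-F["case"][2]).apply(p-[F["case"][0],F["case"][1],0]);print("case",pc)
```

```text
[0.49497924 0.04192704 0.12692209] 17.675 0.04814173055227364 [ 0.09553881  0.02963441 -0.21972825] [-2.08436094  0.05708242 -0.61497826]
case [-0.16124153 -0.00036869  0.12692209]
```

Emit:
carry_out(
  moves=[-1, 0, 0, 0, 0, 0, 0, -1, 0, 0, 0, 0, 0, 0, -1, 0, 0, 0, 0, 0, 0, -1, 0, 0, 0, 0, 0, 0, -1, 0, 0, 0, 0, 0, 0],
)

```text
clock: 18.3
tcp_pos: [0.495, 0.0419, 0.1269]
orientation: [0.001, 0.998, -0.065, -0.0]
wrist_force: [-2.2, -0.9, 1.0]
finger_gap: 0.049
```

Run:
```python
from lp import *
s=env.read_camera("side")[:,:,::-1]
s_,p,q=st();print(p,s_["clock"],s_["finger_gap"],s_["wrist_force"])
cv2.imwrite("pics/c9.png",crop(s,215,190,65,75,8))
print(proj("side",[p+q.apply([.027,0,0]),p+q.apply([-.027,0,0]),p+q.apply([.027,0,.008]),p+q.apply([-.027,0,.008])]))
```

```text
[0.49500428 0.04194891 0.126917  ] 18.35 0.048983229304552255 [-2.0634073  -0.58845155 -0.02820371]
[[243.86831304 224.55182292]
 [264.93456087 233.41110772]
 [243.92097145 227.06989608]
 [264.86310356 235.93659821]]
```

View pics/c9.png

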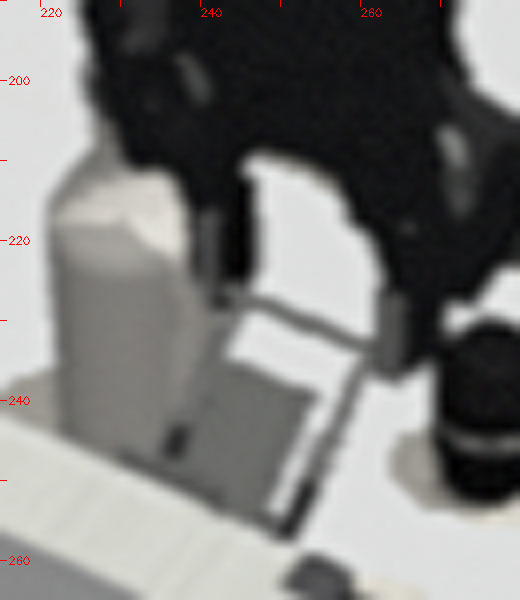

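Emit:
carry_out(
  moves=[0.6, 0, 0, 0, 0, 0, 0, 0.6, 0, -0.003, 0.004, 0, 0, 0, 0.6, 0, 0, 0, 0, 0, 0, -1, 0, 0, 0, 0, 0, 0, -1, 0, 0, 0, 0, 0, 0],
  squeeze=30,
)

```text
clock: 18.98
tcp_pos: [0.495, 0.0451, 0.1226]
orientation: [0.001, 0.998, -0.064, -0.001]
wrist_force: [-1.0, -0.8, -0.2]
finger_gap: 0.0498
```

Emit:
carry_out(
  moves=[-1, 0, 0, 0, 0, 0, 0, -1, 0, 0, 0, 0, 0, 0, -1, 0, 0, 0, 0, 0, 0, -1, 0, 0, 0, 0, 0, 0, -1, 0, 0, 0, 0, 0, 0],
)

```text
clock: 19.6
tcp_pos: [0.495, 0.0451, 0.1226]
orientation: [0.001, 0.998, -0.064, -0.001]
wrist_force: [-0.9, -0.4, 0.2]
finger_gap: 0.05
```

Run:
```python
from lp import *
s=env.read_camera("side")[:,:,::-1];cv2.imwrite("pics/raw_grip.png",s)
s_,p,q=st();print(p,s_["clock"],s_["finger_gap"],s_["wrist_force"],s_["ft_torque"])
pc=Ro.from_euler('z',-F["case"][2]).apply(p-[F["case"][0],F["case"][1],0]);print("case",pc)
```

```text
[0.49496828 0.04505654 0.12261031] 19.65 0.04992278605961157 [-1.17235673  0.08332709 -0.15599659] [-0.07715799  0.13429714 -0.26491261]
case [-1.58137933e-01  3.32816214e-05  1.22610307e-01]
```

```bash
cat > path.py <<'E'
from lp import *
OFF=np.array([-.0045,0,-.0065])
def tb(x,z): return caseT(np.array([x,0,z])+OFF)[0]
def arc(a): a=np.radians(a);return (-.091-.0765*np.sin(a),.085+.0765*np.cos(a))
def c2(l): return (-.0964+.0615*np.sin(l),.1001+.0615*np.cos(l))
def now():
    s,p,q=st();pc=Ro.from_euler('z',-F["case"][2]).apply(p-[F["case"][0],F["case"][1],0])-OFF
    print("bar est case",pc.round(4),"F",s["wrist_force"].round(1),"gap",s["finger_gap"].round(4),"t",s["clock"])
E
python3 - <<'E'
from path import *
now()
plan([(tb(*arc(a)),Qb,-1) for a in (48,41,34,27,20)]+[(tb(*c2(l)),Qb,-1) for l in (-.15,.05,.25,.32)])
E
```

```text
Traceback (most recent call last):
  File "path.py", line 8, in now
    print("bar est case",pc.round(4),"F",s["wrist_force"].round(1),"gap",s["finger_gap"].round(4),"t",s["clock"])
                                                                         ^^^^^^^^^^^^^^^^^^^^^
AttributeError: 'float' object has no attribute 'round'
```

```bash
sed -i 's/s\["finger_gap"\].round(4)/round(s["finger_gap"],4)/' path.py
python3 - <<'E'
from path import *
now()
plan([(tb(*arc(a)),Qb,-1) for a in (48,41,34,27,20)]+[(tb(*c2(l)),Qb,-1) for l in (-.15,.05,.25,.32)])
E
```

```text
bar est case [-0.1536  0.      0.1291] F [-1.2  0.1 -0.2] gap 0.0499 t 19.65
-> [0.4957 0.0508 0.1297] n=1
[-1, 0.0, -0.0058, -0.0071, 0.12, 0.08, -0.2]
-> [0.4966 0.0574 0.1362] n=1
[-1, -0.0, -0.0067, -0.0065, 0.0, -0.0, 0.0]
-> [0.4975 0.0648 0.1419] n=1
[-1, 0.0, -0.0074, -0.0057, 0.0, -0.0, 0.0]
-> [0.4985 0.0727 0.1467] n=1
[-1, -0.0, -0.008, -0.0047, 0.0, -0.0, 0.0]
-> [0.4996 0.0812 0.1504] n=1
[-1, -0.0, -0.0086, -0.0037, 0.0, -0.0, 0.0]
-> [0.501  0.0927 0.1544] n=1
[-1, 0.0, -0.0116, -0.004, 0.0, -0.0, 0.0]
-> [0.5025 0.1049 0.155 ] n=1
[-1, -0.0, -0.0123, -0.0006, 0.0, -0.0, 0.0]
-> [0.5041 0.1169 0.1532] n=1
[-1, 0.0, -0.0121, 0.0018, 0.0, -0.0, 0.0]
-> [0.5046 0.121  0.152 ] n=1
[-1, -0.0, -0.0041, 0.0012, 0.0, 0.0, 0.0]
```

Emit:
carry_out(
  moves=[-1, 0, -0.0058, -0.007, 0, 0, 0, -1, 0, -0.0067, -0.0065, 0, 0, 0, -1, 0, -0.0074, -0.0057, 0, 0, 0, -1, 0, -0.008, -0.0047, 0, 0, 0, -1, 0, 0, 0, 0, 0, 0],
  squeeze=40,
)

```text
clock: 20.27
tcp_pos: [0.4987, 0.075, 0.1479]
orientation: [0.001, 0.998, -0.064, -0.001]
wrist_force: [-1.1, -1.0, -2.2]
finger_gap: 0.049
```

Run:
```python
from path import *
now()
plan([(tb(*arc(a)),Qb,-1) for a in (20,)]+[(tb(*c2(l)),Qb,-1) for l in (-.15,.05,.25,.32)])
```

```text
bar est case [-1.234e-01  1.000e-04  1.544e-01] F [-1.1 -1.  -2.2] gap 0.049 t 20.275
-> [0.4996 0.0812 0.1504] n=1
[-1, 0.0, -0.0062, -0.0025, 0.14, 0.1, -0.16]
-> [0.501  0.0927 0.1544] n=1
[-1, 0.0, -0.0116, -0.004, -0.0, -0.0, 0.0]
-> [0.5025 0.1049 0.155 ] n=1
[-1, -0.0, -0.0123, -0.0006, 0.0, -0.0, 0.0]
-> [0.5041 0.1169 0.1532] n=1
[-1, 0.0, -0.0121, 0.0018, -0.0, -0.0, 0.0]
-> [0.5046 0.121  0.152 ] n=1
[-1, -0.0, -0.0041, 0.0012, 0.0, -0.0, 0.0]
```

Emit:
carry_out(
  moves=[-1, 0, -0.0062, -0.0025, 0, 0, 0, -1, 0, -0.0115, -0.004, 0, 0, 0, -1, 0, -0.012, -0.0006, 0, 0, 0, -1, 0, -0.008, 0.0008, 0, 0, 0, -1, 0, 0, 0, 0, 0, 0],
)

```text
clock: 20.9
tcp_pos: [0.5029, 0.1153, 0.154]
orientation: [0.002, 0.998, -0.063, -0.002]
wrist_force: [-1.2, -1.4, -0.7]
finger_gap: 0.0486
```

Run:
```python
from path import *
now()
plan([(tb(-.0765,.1585),Qb,-1)]+[(tb(-.0765,z),Qb,-1) for z in (.150,.143,.137)])
```

```text
bar est case [-0.083   0.001   0.1605] F [-1.2 -1.4 -0.7] gap 0.0486 t 20.9
-> [0.5046 0.1216 0.152 ] n=1
[-1, 0.001, -0.0065, 0.002, 0.19, 0.22, -0.07]
-> [0.5046 0.1216 0.1435] n=1
[-1, 0.0, -0.0, 0.0085, 0.0, 0.0, -0.0]
-> [0.5046 0.1216 0.1365] n=1
[-1, 0.0, 0.0, 0.007, -0.0, 0.0, -0.0]
-> [0.5046 0.1216 0.1305] n=1
[-1, 0.0, -0.0, 0.006, 0.0, 0.0, -0.0]
```

Emit:
carry_out(
  moves=[-1, 0.001, -0.0062, 0.001, 0, 0, 0, -1, 0, 0, 0.004, 0, 0, 0, -1, 0, 0, 0.004, 0, 0, 0, -1, 0, 0, 0, 0, 0, 0, -1, 0, 0, 0, 0, 0, 0],
)

```text
clock: 21.52
tcp_pos: [0.504, 0.1227, 0.1458]
orientation: [0.0, 0.998, -0.062, -0.002]
wrist_force: [-2.0, -0.3, 1.0]
finger_gap: 0.0488
```

Run:
```python
from path import *
now()
plan([(tb(-.0765,z),Qb,-1) for z in (.143,.137)])
```

```text
bar est case [-0.0754  0.0007  0.1523] F [-2.  -0.3  1. ] gap 0.0488 t 21.525
-> [0.5046 0.1216 0.1365] n=1
[-1, 0.0008, 0.0011, 0.0093, 0.05, 0.25, 0.02]
-> [0.5046 0.1216 0.1305] n=1
[-1, 0.0, 0.0, 0.006, -0.0, 0.0, 0.0]
```

Emit:
carry_out(
  moves=[-1, 0.0005, 0.0008, 0.004, 0, 0, 0, -1, 0, 0, 0.003, 0, 0, 0, -1, 0, 0, 0, 0, 0, 0, -1, 0, 0, 0.002, 0, 0, 0, -1, 0, 0, 0, 0, 0, 0],
)

```text
clock: 22.15
tcp_pos: [0.504, 0.1221, 0.1365]
orientation: [-0.0, 0.998, -0.062, -0.003]
wrist_force: [-2.8, -1.6, 0.9]
finger_gap: 0.0484
```

Run:
```python
from path import *
now()
```

```text
bar est case [-0.0761  0.0007  0.143 ] F [-2.8 -1.6  0.9] gap 0.0484 t 22.15
```

Emit:
carry_out(
  moves=[-1, 0, 0, 0.003, 0, 0, 0, -1, 0, 0, 0, 0, 0, 0, -1, 0, 0, 0.003, 0, 0, 0, -1, 0, 0, 0, 0, 0, 0, -1, 0, 0, 0, 0, 0, 0],
)

```text
clock: 22.78
tcp_pos: [0.504, 0.1222, 0.1298]
orientation: [-0.0, 0.998, -0.062, -0.003]
wrist_force: [-2.9, 0.9, 2.4]
finger_gap: 0.0493
```

Run:
```python
from path import *
now()
```

```text
bar est case [-0.076   0.0007  0.1363] F [-2.9  0.9  2.4] gap 0.0493 t 22.775
```

Emit:
carry_out(
  moves=[-1, 0, 0, 0.003, 0, 0, 0, -1, 0, 0, 0, 0, 0, 0, -1, 0, 0, 0, 0, 0, 0, -1, 0, 0, 0, 0, 0, 0, -1, 0, 0, 0, 0, 0, 0],
)

```text
clock: 23.4
tcp_pos: [0.5027, 0.1222, 0.1282]
orientation: [-0.0, 0.998, -0.063, -0.004]
wrist_force: [-3.7, -0.2, 3.0]
finger_gap: 0.0486
```

Emit:
carry_out(
  moves=[-1, 0, 0.003, 0, 0, 0, 0, -1, 0, 0.002, 0, 0, 0, 0, -1, 0, 0.002, 0, 0, 0, 0, -1, 0, 0.001, 0, 0, 0, 0, -1, 0, 0.001, 0, 0, 0, 0],
)

```text
clock: 24.02
tcp_pos: [0.5026, 0.122, 0.1282]
orientation: [-0.011, 0.998, -0.06, -0.003]
wrist_force: [-2.8, 4.9, 1.5]
finger_gap: 0.0489
```

Run:
```python
from path import *
now()
s=env.read_camera("side")[:,:,::-1];cv2.imwrite("pics/raw_hook.png",s)
```

```text
bar est case [-0.0764  0.0021  0.1347] F [-2.8  4.9  1.5] gap 0.0489 t 24.025
```

The loop is hooked: it seated at an estimated z of 0.1347, and an outward pull was resisted with 4.9 N. Next I release it and go round for the lever.

```bash
cat > lev.py <<'E'
from path import *
AL=np.radians(35)
cyaw=F["case"][2]
zc=np.array([np.sin(AL),0,-np.cos(AL)])   # tool z in case frame
Ql=frame(Ro.from_euler('z',cyaw-np.pi/2).apply([1,0,0]),Ro.from_euler('z',cyaw).apply(zc))
# case y offset: +y case = world -x
def tipT(th,h,r=.048,yo=.006):
    P=np.array([-.091-r*np.sin(th)-h*np.cos(th),yo,.085-r*np.cos(th)+h*np.sin(th)])
    return caseT(P-zc*.011)[0]
E
python3 - <<'E'
from lev import *
now();s_,p,q=st();print(s_["joint_pos"])
e=plan([(p+[0,0,.1],Qb,.55,2),([.49,.04,.235],Ql,-1),(tipT(1.35,.05),Ql,-1,2)])
print("push");plan([(tipT(1.3,.012),Ql,-1,2)]+[(tipT(t,h),Ql,-1,2) for t,h in((1.0,.002),(.7,.004),(.45,.006),(.25,.007),(.1,.008))],e)
E
```

```text
bar est case [-0.0764  0.0021  0.1347] F [-1.3  5.6  1.7] gap 0.049 t 24.075
[ 0.07009511  0.26767743 -0.30552585  1.00091537  0.02234779  1.76017825]
-> [0.5026 0.122  0.2282] n=2
[0.55, -0.0004, -0.0011, -0.05, -0.61, 0.22, 0.17]
[0.55, -0.0002, -0.0005, -0.05, -0.61, 0.22, 0.17]
-> [0.49  0.04  0.235] n=4
[-1, -0.0006, 0.0207, -0.0017, 8.75, 0.0, -0.0]
[-1, -0.0006, 0.0202, -0.0048, 8.75, 0.0, -0.0]
[-1, -0.0006, 0.0193, -0.0078, 8.75, 0.0, -0.0]
[-1, -0.0006, 0.0178, -0.0107, 8.75, 0.0, -0.0]
-> [0.4894 0.0488 0.1323] n=2
[-1, -0.0008, 0.0259, 0.0446, 0.0, 0.0, -0.0]
[-1, -0.0008, 0.0259, 0.0446, 0.0, 0.0, -0.0]
push
-> [0.4905 0.0571 0.0927] n=2
[-1, 0.0, 0.0079, 0.0186, 0.0, 0.0, -0.0]
[-1, 0.0, 0.0079, 0.0186, 0.0, 0.0, -0.0]
-> [0.4915 0.065  0.0698] n=2
[-1, 0.0, 0.0033, 0.0117, 0.0, 0.0, -0.0]
[-1, 0.0, 0.0033, 0.0117, 0.0, 0.0, -0.0]
-> [0.4924 0.0724 0.0599] n=2
[-1, -0.0, -0.0002, 0.0062, 0.0, 0.0, -0.0]
[-1, -0.0, -0.0002, 0.0062, 0.0, 0.0, -0.0]
-> [0.4934 0.0801 0.0534] n=2
[-1, -0.0, -0.0013, 0.0049, 0.0, 0.0, -0.0]
[-1, -0.0, -0.0013, 0.0049, 0.0, 0.0, -0.0]
-> [0.4943 0.0876 0.0492] n=2
[-1, 0.0, -0.0019, 0.0039, 0.0, 0.0, -0.0]
[-1, 0.0, -0.0019, 0.0039, 0.0, 0.0, -0.0]
-> [0.4951 0.0935 0.047 ] n=2
[-1, 0.0, -0.0018, 0.0026, 0.0, 0.0, -0.0]
[-1, 0.0, -0.0018, 0.0026, 0.0, 0.0, -0.0]
```

Emit:
carry_out(
  moves=[0.5, 0, 0, 0, 0, 0, 0, 0.5, 0, 0, 0, 0, 0, 0, 0.5, 0, 0, 0, 0, 0, 0, 0.5, 0, 0.001, -0.01, 0, 0, 0, 0.5, 0, 0.001, -0.03, 0, 0, 0],
)

```text
clock: 24.7
tcp_pos: [0.5043, 0.1177, 0.1683]
orientation: [-0.01, 0.998, -0.061, -0.002]
wrist_force: [0.2, 0.3, 0.2]
finger_gap: 0.0641
```

Emit:
carry_out(
  moves=[0.5, 0, 0, -0.055, -1.2, 0.4, 0.3, -1, -0.003, 0.024, -0.0017, 8.8, 0, 0, -1, -0.003, 0.022, -0.0048, 8.8, 0, 0, -1, -0.002, 0.0193, -0.0078, 8.8, 0, 0, -1, -0.002, 0.0178, -0.009, 8.8, 0, 0],
)

```text
clock: 25.32
tcp_pos: [0.4885, 0.0326, 0.2398]
orientation: [-0.307, 0.95, -0.051, 0.03]
wrist_force: [0.2, 0.9, -1.8]
finger_gap: 0.0004
```

Run:
```python
from lev import *
now();s_,p,q=st();print(p,s_["joint_pos"],(q.inv()*Ql).as_rotvec(True))
s=env.read_camera("side")[:,:,::-1];cv2.imwrite("pics/raw_rel.png",s)
# luminance map around expected hooked loop
print(proj("side",caseT([[-.08,.027,.135],[-.08,-.027,.135],[-.08,0,.135],[-.146,0,.067],[-.067,.063,.1535],[-.067,-.063,.1535]])).round(1))
plan([(tipT(1.35,.05),Ql,-1,2)])
```

```text
bar est case [-0.1668  0.0049  0.2463] F [ 0.2  0.9 -1.8] gap 0.0004 t 25.325
[0.48851295 0.03264938 0.23977726] [-0.45073625  0.21757752 -0.23263855  1.33094355  0.59541568  1.1627399 ] [-0.91712926 -0.89932299  1.30402175]
[[246.  255.8]
 [223.8 245.8]
 [234.8 250.7]
 [251.  251.6]
 [258.3 261.1]
 [205.4 237.3]]
-> [0.4894 0.0488 0.1323] n=2
[-1, -0.0016, 0.0227, 0.0483, -0.57, -0.43, 0.42]
[-1, -0.0011, 0.0222, 0.0486, -0.57, -0.43, 0.42]
```

Emit:
carry_out(
  moves=[-1, -0.0016, 0.0227, 0.0483, -0.6, -0.4, 0.4, -1, -0.001, 0.0222, 0.0486, -0.6, -0.4, 0.4, -1, 0, 0, 0, 0, 0, 0, -1, 0, 0, 0, 0, 0, 0, -1, 0, 0, 0, 0, 0, 0],
)

```text
clock: 26.0
tcp_pos: [0.4937, 0.0432, 0.1351]
orientation: [-0.297, 0.952, -0.062, 0.024]
wrist_force: [0.5, 0.5, -0.3]
finger_gap: -0.0004
```

Run:
```python
from lev import *
now();s_,p,q=st();print(p,(q.inv()*Ql).as_rotvec(True))
s=env.read_camera("side")[:,:,::-1];t=env.read_camera("top")[:,:,::-1]
a=crop(s,195,180,85,95,5);b=crop(t,140,140,100,90,3.6)
H=max(a.shape[0],b.shape[0]);f=lambda x:cv2.copyMakeBorder(x,0,H-x.shape[0],0,0,0)
cv2.imwrite("pics/c10.png",np.hstack([f(a),f(b)]))
plan([(tipT(1.3,.012),Ql,-1,2)]+[(tipT(t,h),Ql,-1,2) for t,h in((1.0,.002),(.7,.004))])
```

```text
bar est case [-0.1556  0.001   0.1416] F [ 0.5  0.5 -0.3] gap -0.0004 t 26.0
[0.49371081 0.04319798 0.13510681] [ 0.31439129 -0.64780613 -0.10159432]
-> [0.4905 0.0571 0.0927] n=2
[-1, -0.0029, 0.0065, 0.0212, 0.16, -0.35, -0.04]
[-1, -0.0027, 0.0066, 0.0212, 0.16, -0.35, -0.04]
-> [0.4915 0.065  0.0698] n=2
[-1, 0.0, 0.0033, 0.0117, -0.0, -0.0, 0.0]
[-1, 0.0, 0.0033, 0.0117, -0.0, -0.0, 0.0]
-> [0.4924 0.0724 0.0599] n=2
[-1, -0.0, -0.0002, 0.0062, -0.0, -0.0, 0.0]
[-1, -0.0, -0.0002, 0.0062, -0.0, -0.0, 0.0]
```

Emit:
carry_out(
  moves=[-1, -0.0029, 0.0065, 0.021, 0, -0.4, 0, -1, -0.0027, 0.0066, 0.021, 0, -0.4, 0, -1, 0, 0.0033, 0.0117, 0, 0, 0, -1, 0, 0.0033, 0.0117, 0, 0, 0, -1, 0, 0, 0.003, 0, 0, 0],
)

```text
clock: 26.72
tcp_pos: [0.4958, 0.0653, 0.0708]
orientation: [-0.296, 0.953, -0.059, 0.022]
wrist_force: [-0.6, 1.2, 1.5]
finger_gap: -0.0003
```

Run:
```python
from lev import *
now();s_,p,q=st();print(p,(q.inv()*Ql).as_rotvec(True))
plan([(tipT(t,h),Ql,-1,2) for t,h in((.7,.004),(.45,.006),(.25,.007),(.1,.008))])
```

```text
bar est case [-0.1335  0.0017  0.0773] F [-0.6  1.2  1.5] gap -0.0003 t 26.725
[0.49579138 0.06527711 0.07075369] [ 0.42606127 -0.39499824  0.22580213]
-> [0.4924 0.0724 0.0599] n=2
[-1, -0.0022, 0.0003, 0.0064, 0.21, -0.2, 0.11]
[-1, -0.0022, 0.0004, 0.0064, 0.21, -0.2, 0.11]
-> [0.4934 0.0801 0.0534] n=2
[-1, -0.0, -0.0013, 0.0049, -0.0, 0.0, -0.0]
[-1, -0.0, -0.0013, 0.0049, -0.0, 0.0, -0.0]
-> [0.4943 0.0876 0.0492] n=2
[-1, 0.0, -0.0019, 0.0039, -0.0, 0.0, -0.0]
[-1, 0.0, -0.0019, 0.0039, -0.0, 0.0, -0.0]
-> [0.4951 0.0935 0.047 ] n=2
[-1, 0.0, -0.0018, 0.0026, -0.0, 0.0, -0.0]
[-1, 0.0, -0.0018, 0.0026, -0.0, 0.0, -0.0]
```

Emit:
carry_out(
  moves=[-1, -0.002, 0, 0.0065, 0, 0, 0, -1, -0.002, 0, 0.0065, 0, 0, 0, -1, 0, -0.0013, 0.005, 0, 0, 0, -1, 0, -0.0013, 0.005, 0, 0, 0, -1, 0, -0.0019, 0.004, 0, 0, 0],
)

```text
clock: 27.35
tcp_pos: [0.497, 0.0842, 0.0513]
orientation: [-0.295, 0.953, -0.059, 0.025]
wrist_force: [0.6, -0.7, 1.0]
finger_gap: -0.0004
```

Run:
```python
from lev import *
now();s_,p,q=st();print(p,(q.inv()*Ql).as_rotvec(True))
plan([(tipT(t,h),Ql,-1,2) for t,h in((.25,.007),(.1,.008),(0,.008))])
```

```text
bar est case [-0.1145  0.0029  0.0578] F [ 0.6 -0.7  1. ] gap -0.0004 t 27.35
[0.49700883 0.08421097 0.05132527] [ 0.53164151 -0.6990701   0.35416045]
-> [0.4943 0.0876 0.0492] n=2
[-1, -0.0016, -0.0007, 0.0017, 0.27, -0.35, 0.18]
[-1, -0.0016, -0.0007, 0.0017, 0.27, -0.35, 0.18]
-> [0.4951 0.0935 0.047 ] n=2
[-1, 0.0, -0.0018, 0.0026, -0.0, 0.0, -0.0]
[-1, 0.0, -0.0018, 0.0026, -0.0, 0.0, -0.0]
-> [0.4957 0.0982 0.046 ] n=2
[-1, -0.0, -0.0016, 0.0018, -0.0, 0.0, -0.0]
[-1, -0.0, -0.0016, 0.0018, -0.0, 0.0, -0.0]
```

Emit:
carry_out(
  moves=[-1, -0.0015, -0.0007, 0.002, 0, 0, 0, -1, -0.001, -0.0007, 0.002, 0, 0, 0, -1, 0, -0.0018, 0.0026, 0, 0, 0, -1, 0, -0.0018, 0.0026, 0, 0, 0, -1, 0, -0.0016, 0.002, 0, 0, 0],
)

```text
clock: 27.98
tcp_pos: [0.4948, 0.0958, 0.0444]
orientation: [-0.293, 0.954, -0.059, 0.024]
wrist_force: [-7.3, -21.0, 15.3]
finger_gap: -0.0
```

Run:
```python
from lev import *
now();s_,p,q=st();print(p,"tip case",Ro.from_euler('z',-cyaw).apply(p+q.apply([0,0,.011])-[F["case"][0],F["case"][1],0]))
plan([(tipT(t,h),Ql,-1,2) for t,h in((0,.008),(0,.002))])
```

```text
bar est case [-0.1034  0.0066  0.0509] F [ -7.3 -21.   15.3] gap -0.0 t 27.975
[0.4947803  0.09575667 0.04442456] tip case [-0.10167555  0.00644501  0.03532755]
-> [0.4957 0.0982 0.046 ] n=2
[-1, 0.0003, -0.0015, 0.0001, 0.4, -0.29, 0.12]
[-1, 0.0003, -0.0015, 0.0001, 0.4, -0.29, 0.12]
-> [0.4964 0.1042 0.046 ] n=2
[-1, 0.0, -0.0025, 0.0017, -0.0, -0.0, 0.0]
[-1, 0.0, -0.0025, 0.0017, -0.0, -0.0, 0.0]
```

Emit:
carry_out(
  moves=[-1, 0, 0.003, -0.01, 0, 0, 0, -1, -0.002, 0.005, -0.04, 0, 0, 0, -1, -0.004, 0, -0.06, 0, 0, 0, -1, -0.004, -0.01, -0.06, 0, 0, 0, -1, -0.03, 0, -0.05, 0, 0, 0],
)

```text
clock: 28.6
tcp_pos: [0.4349, -0.0209, 0.23]
orientation: [-0.295, 0.954, -0.058, 0.02]
wrist_force: [0.8, -1.5, -0.8]
finger_gap: -0.0001
```

Emit:
carry_out(
  moves=[-1, -0.05, 0, -0.03, 0, 0, 0, -1, -0.05, 0.02, -0.03, 0, 0, 0, -1, 0, 0.05, 0, 0, 0, 0, -1, 0, 0.05, 0, 0, 0, 0, -1, 0, 0.03, 0, 0, 0, 0],
)

```text
clock: 29.22
tcp_pos: [0.3144, -0.1708, 0.2]
orientation: [-0.291, 0.955, -0.057, 0.026]
wrist_force: [0.8, 0.2, -0.9]
finger_gap: 0.0003
```

Run:
```python
from lev import *
now();s_,p,q=st();print(p)
s=env.read_camera("side")[:,:,::-1];t=env.read_camera("top")[:,:,::-1]
a=crop(s,190,150,110,150,4);b=crop(t,110,130,135,100,2.6)
H=max(a.shape[0],b.shape[0]);f=lambda x:cv2.copyMakeBorder(x,0,H-x.shape[0],0,0,0)
cv2.imwrite("pics/c11.png",np.hstack([f(a),f(b)]))
T0=cv2.imread("pics/top0_raw.png");d=cv2.absdiff(t,T0).max(2)
print("top: loop bar hooked/closed lever px",proj("top",caseT([[-.08,.027,.135],[-.08,-.027,.135],[-.091,0,.027],[-.067,.063,.1535],[-.067,-.063,.1535]])).round(1).tolist())
```

```text
bar est case [-0.3904  0.1522  0.2065] F [ 0.8  0.2 -0.9] gap 0.0003 t 29.225
[ 0.31437335 -0.17081969  0.19999077]
top: loop bar hooked/closed lever px [[182.3, 200.0], [184.9, 177.1], [194.6, 192.9], [173.6, 214.5], [179.9, 160.2]]
```

View pics/c11.png

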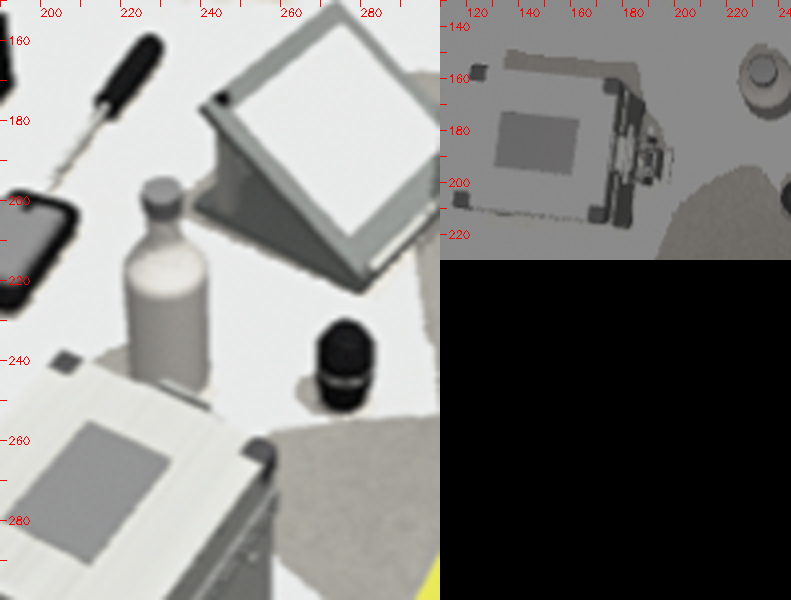

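Run:
```python
from lev import *
t=env.read_camera("top")[:,:,::-1];T0=cv2.imread("pics/top0_raw.png");s=env.read_camera("side")[:,:,::-1];S0=cv2.imread("pics/side0_raw.png")
g=cv2.cvtColor(np.ascontiguousarray(t),cv2.COLOR_BGR2GRAY)
for y in range(172,208): print(y," ".join(f"{v//3:2d}" for v in g[y,172:206]))
for n,(x,y,w,h) in dict(bottle=(222,192,30,40),objective=(238,195,22,20),mouse=(232,95,50,32),driver=(282,95,75,18),dish=(185,100,30,30),ring=(148,90,34,32)).items():
    a=T0[y:y+h,x:x+w].astype(np.float32).mean(2);b=t[y:y+h,x:x+w].astype(np.float32).mean(2)
    print(n,np.round(cv2.phaseCorrelate(a,np.ascontiguousarray(b))[0],2),np.abs(a-b).mean().round(1))
a=S0[195:260,222:256].astype(np.float32).mean(2)[:50];b=np.ascontiguousarray(s[195:245,222:256].astype(np.float32).mean(2));print("bottle side",np.round(cv2.phaseCorrelate(a,b)[0],2))
```

```text
172 46 46 46 46 46 32 18 18 33 28 19 18 18 18 18 16 17 33 44 46 46 46 46 46 46 46 46 46 46 46 46 46 46 46
173 46 46 46 46 45 31 18 18 33 26 18 18 18 18 18 15 21 33 41 45 46 46 46 46 46 46 46 46 46 46 46 46 46 46
174 46 46 46 46 42 28 18 18 33 26 18 18 18 18 18 16 29 34 35 41 45 46 46 46 46 46 46 46 46 46 46 46 46 46
175 46 46 46 46 42 28 18 19 34 26 18 18 18 18 18 19 33 35 35 36 41 45 46 46 46 46 46 46 46 46 46 46 46 46
176 46 46 46 46 40 27 18 20 34 26 18 18 18 18 17 20 33 36 36 36 36 41 45 46 46 46 46 46 46 46 46 46 46 46
177 46 46 46 46 37 23 18 21 32 25 18 22 20 17 17 22 33 35 36 36 37 36 45 46 46 46 46 46 46 46 46 46 46 46
178 46 46 46 46 34 20 18 28 29 21 22 34 25 17 17 26 33 35 39 41 37 36 41 45 46 46 46 46 46 46 46 46 46 46
179 46 46 46 46 34 19 18 33 29 19 28 41 29 18 17 28 34 35 44 46 38 35 36 41 45 46 46 46 46 46 46 46 46 46
180 46 46 46 46 36 23 18 30 27 18 32 41 28 18 18 31 32 35 44 46 38 36 36 40 45 46 46 46 46 46 46 46 46 46
181 46 46 46 44 40 29 19 24 21 18 36 41 27 20 21 30 30 33 39 42 38 36 36 41 45 46 46 46 46 46 46 46 46 46
182 46 46 46 42 38 28 26 33 31 25 38 40 
[... 2189 characters left out ...]
 46 36 21 18 25 27 21 17 18 18 18 18 31 43 46 46 46 46 46 46 46 46 46 46 46 46 46 46 46 46 46 46 46 46
204 46 35 19 18 30 28 20 17 18 18 18 18 34 44 46 46 46 46 46 46 46 46 46 46 46 46 46 46 46 46 46 46 46 45
205 46 34 18 18 32 30 20 18 18 18 18 18 34 44 46 46 45 46 46 46 46 46 46 46 46 46 46 46 46 46 46 46 46 41
206 44 31 17 18 32 29 18 17 18 18 18 18 37 45 46 46 46 46 46 46 46 46 46 46 46 46 46 46 46 46 46 46 42 36
207 42 29 17 18 35 30 17 17 18 18 18 18 41 46 46 46 46 46 46 46 46 46 46 46 46 46 46 46 46 46 42 41 36 36
bottle [ 0.03 -0.5 ] 13.2
objective [ 0.24 -0.43] 10.0
mouse [ 0.02 -0.01] 1.6
driver [ 0.46 -0.  ] 1.8
dish [ 0.02 -0.  ] 2.0
ring [0.01 0.01] 2.1
bottle side [-0.07  0.08]
```

```bash
python3 -c "
from workcell import env
print(env.hand_in())"
```

```text
the job is handed in; nothing more can be done
None
```

The cassette is packed, the lid is shut and the latch is closed over the keeper. I handed the job in at about 29 s of the 72 s allowed, and `hand_in` reports no verdict.

- **Cassette:** I gripped it across its width on the stand and lowered it onto the pile until I felt contact, then let go. The picture taken before closing showed it flat and square, within about a pixel of the predicted position.
- **Lid:** My first push rode up near the lid's free edge, so I went back and pushed lower, then pressed it down to its shut height. It resisted firmly there, at about 32 N.
- **Loop:** My first grip on the crossbar read tighter than expected, so I regripped it. I lowered it into the keeper at the expected height, and it held against an outward pull of about 5 N.
- **Lever:** I pushed it in until it stopped hard against the case, at about 27 N.

**Last checks**
- The crossbar shows in the final top picture at the predicted hooked position, px (182,200) to (185,177).
- The lever tip is not out where an open lever would put it. I inferred the snap from that and from the hard stop; I did not see it happen.
- The wash bottle (side view), mouse, dish and spacer matched the starting pictures. The screwdriver read 0.5 px off, which I took to be shadow.
- My top-view comparison windows for the bottle and the lens barrel were off target, so they showed nothing. The barrel is therefore not confirmed by measurement; it was still standing upright in the last side picture.
- I did not re-check the packed pile after closing the lid.

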